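Load the bench tumbler with bisque leaves, screw its lid on and start it

TASK

Lay every bisque leaf on the table in the tumbler's bowl, letting go of each only once it is down inside the bowl, because bisque chips. Then set the lid on the bowl, turn it back (anticlockwise) until the thread drops into place, and screw it forward until it is fully home; only then press the start button fully down and release it. Leave the two glaze jars where they are.

Things in the scene. Friction and masses are not known exactly. Their poses are not given: they have to be found in the camera images.
- leaf1: a flat white bisque leaf, 92 mm long, 48 mm wide, 11 mm thick (upright edges 8.5 mm high), about 55 g, lying face up on the table; it may be absent. Origin: centre of its underside; x along the leaf to its pointed tip, z up. Its edges are parallel and widest for about 10 mm either side of the origin: grip it there across its width (along y).
- leaf2: a flat white bisque leaf, 96 mm long, 44 mm wide, 11 mm thick (upright edges 8.5 mm high), about 55 g, lying face up on the table; it may be absent. Origin: centre of its underside; x along the leaf to its pointed tip, z up. Its edges are parallel and widest for about 10 mm either side of the origin: grip it there across its width (along y).
- leaf3: a flat white bisque leaf, 84 mm long, 52 mm wide, 11 mm thick (upright edges 8.5 mm high), about 55 g, lying face up on the table; it may be absent. Origin: centre of its underside; x along the leaf to its pointed tip, z up. Its edges are parallel and widest for about 10 mm either side of the origin: grip it there across its width (along y).
- leaf4: a flat white bisque leaf, 78 mm long, 46 mm wide, 11 mm thick (upright edges 8.5 mm high), about 55 g, lying face up on the table; it may be absent. Origin: centre of its underside; x along the leaf to its pointed tip, z up. Its edges are parallel and widest for about 10 mm either side of the origin: grip it there across its width (along y).
- leaf5: a flat white bisque leaf, 88 mm long, 50 mm wide, 11 mm thick (upright edges 8.5 mm high), about 55 g, lying face up on the table; it may be absent. Origin: centre of its underside; x along the leaf to its pointed tip, z up. Its edges are parallel and widest for about 10 mm either side of the origin: grip it there across its width (along y).
- tumbler: bench tumbler, fixed to the table: grey housing 220 x 200 mm and 55 mm high, in front a console 140 mm wide, 75 mm high, reaching 211 mm from the axis; on the housing an open round plastic bowl with an upright axis. Origin: on the bowl's axis at table height; z up, console towards -x. Bowl: mouth 150 mm inside diameter, rim 190 mm above the table, flat floor at 85 mm.
- bowl_mouth (a point): centre of the bowl's mouth, at rim height, z up. Outside the neck are three thread channels 120 degrees apart, right-handed (clockwise from above draws the lid down). Each has a 20 degree wide entry at its upper end; an upright stop rib ends each channel, and also keeps a lid that only rests on top of the threads from being turned forward into them.
- lid: white screw lid, black bar on top, 188 mm across, 74 mm tall, 200 to 400 g, standing right way up on the table. Origin: centre of its underside, the bottom of a tapered plug that centres it in the mouth from up to 8 mm off; z up. Set down on the neck, it rests on top of the threads with its origin 169 to 178 mm above the tumbler's (or by chance in the entries)..
- lid_grip (a point): centre of the upright grip bar on the lid, 56 mm above the lid's origin; the bar runs along the lid's x: 90 mm long, 26 mm wide (y), 36 mm tall, top 74 mm above the lid's origin, its foot on the flat lid top at 38 mm. Turning the lid takes about 0.2 N m, its stops should not be forced beyond about 1.5 N m; the lid cannot sink or rise while gripped tight.
- lid_top (a point): point on the lid axis at its flat top, 38 mm above its origin. Turned back (anticlockwise, 110 degrees at most) from rest, the lid climbs a little, then drops about 11 mm to 166 mm (origin above the tumbler's) at a stop, if the bar is held loosely (fingers 2 to 5 mm wider) or let go. Turned forward from there it sinks 1 mm per 10 degrees; home at 158 mm and a stop after 85 to 105 degrees.
- start_top (a point): centre of the top face of the start button: a round grey push button 36 mm across in a black collar, on top of the console in front of the bowl, 175 mm from the bowl's axis; 93 mm above the table when up; z up
- start (a joint): how far the start button is pressed, m: 0 up, 0.006 fully down; it springs back; fully down takes 6 N
- glaze_jar: small glaze jar with a black cap, 60 mm across and 68 mm tall, among the leaves; origin: centre of its underside; leave it alone
- tall_jar: glaze jar with a white cap, 72 mm across and 100 mm tall; origin: centre of its underside; leave it alone
Mind the look-alikes: they are no part of the job. What is shaped like the leaf1 but blue or turquoise is not meant.

How it is judged (in metres and radians):
On the way, in this order (a step that is already met when the one before it is completed fails the run):
1. all the leaves lie in the bowl (horizontal distance between each of leaf1, leaf2, leaf3, leaf4, leaf5 and tumbler below 0.078 m and z of leaf1 in the frame of tumbler between 0.075 and 0.156 m and z of leaf2 in the frame of tumbler between 0.075 and 0.156 m and z of leaf3 in the frame of tumbler between 0.075 and 0.156 m and z of leaf4 in the frame of tumbler between 0.075 and 0.156 m and z of leaf5 in the frame of tumbler between 0.075 and 0.156 m), for 0.2 s.
2. the lid is on the neck, level, with its thread dropped into place (horizontal distance between lid and tumbler below 0.006 m and angle between lid's own z axis and vertical below 0.03 rad and z of lid in the frame of tumbler between 0.15 and 0.1676 m), for 0.1 s.
3. the lid is screwed fully home (horizontal distance between lid and tumbler below 0.006 m and angle between lid's own z axis and vertical below 0.03 rad and z of lid in the frame of tumbler between 0.15 and 0.1596 m), for 0.2 s.
4. the start button is pressed fully down (all of step 3 and value of joint start above 0.0052 m), for 0.05 s.
5. the start button is released (value of joint start below 0.001 m), for 0.1 s.
At the end, for the whole second after the job is handed in: Every leaf present lies in the bowl below the lid; the lid sits level on the neck, screwed down to within 1.6 mm of its seat (origin less than 159.6 mm above the tumbler's origin) and at rest; the start button is up again after having been pressed to at least 5.2 of its 6 mm with the lid home (all of step 1 and all of step 3 and value of joint start below 0.001 m and linear speed of lid below 0.02 m/s); the robot touches nothing.
It fails at once if the start button is pressed while the lid is not screwed down (value of joint start above 0.003 m and (z of lid in the frame of tumbler above 0.163 m or horizontal distance between lid and tumbler above 0.01 m)).
It fails at once if a leaf is dropped or thrown into the bowl from above its rim (faster than 1.5 m/s there) ((horizontal distance between leaf1 and tumbler below 0.1 m and linear speed of leaf1 above 1.5 m/s) or (horizontal distance between leaf2 and tumbler below 0.1 m and linear speed of leaf2 above 1.5 m/s) or (horizontal distance between leaf3 and tumbler below 0.1 m and linear speed of leaf3 above 1.5 m/s) or (horizontal distance between leaf4 and tumbler below 0.1 m and linear speed of leaf4 above 1.5 m/s) or (horizontal distance between leaf5 and tumbler below 0.1 m and linear speed of leaf5 above 1.5 m/s)).
It fails at once if a glaze jar is moved by more than 50 mm (distance of any of glaze_jar, tall_jar from where it was at the start of the episode above 0.05 m).
Of leaf1, leaf2, leaf3, leaf4, leaf5 only 3 to 5 are there at a start; the rules pass over those that are not, and their reading is None.
At some moment in a run one of leaf1, leaf2, leaf3, leaf4, leaf5, lid may be knocked a few centimetres aside while the robot is not near it.
It also fails if it takes over 210 s, if anything falls off the work surface, if the arm or the gripper's body presses on something with over 40 N, if the wrist force passes 120 N, or if a joint passes its speed limit or range.

ROBOT

A 6-joint arm with a two-finger parallel gripper is mounted at the origin on the work surface. World frame = base frame: x ahead of the robot, y to its left, z up, the work surface at z = 0. Lengths are in mm, angles in rad, forces in N, time in s.
With the tool pointing down it reaches from about 325 to 900 mm from the base axis. Payload 6.1 kg.
Tool frame: the origin (TCP) lies between the finger pads; the fingertips stand robot.finger_overhang ahead of it and the grasp point (between the pads) lies 11 mm behind it (robot.finger_overhang is the distance from the TCP to the fingertips, in mm); x points along the fingers, z is the direction in which the jaws open and shut, and the axes are right-handed (so a half turn about x gives the same grasp; the last joint's range is limited). The gripper opens to 85 mm and grips with 20 to 120 N. Pads are 22 mm wide; open, the fingers measure 114 mm over their backs; the gripper's body (76 mm by 85 mm) begins 54 mm behind the grasp point. The pads swing forward as they close: fully open they stand 13 mm farther back than shut.
Start: joints at [1.205, 0.22, 1.526, -0, 1.395, -0.126], TCP at [148.442, 607.109, 239.3] pointing down, gripper open.
Joint ranges: [-2.98, 2.98], [-0.91, 2.08], [0.09, 2.57], [-1.24, 4.39], [0.2, 2.65], [-2.68, 2.68]. Speed limits (rad/s): [2.57, 2.57, 3.01, 3.14, 3.14, 3.14].

INTERFACE

Orientations are given as [roll, pitch, yaw] about the fixed x, y, z axes, in that order (R = Rz(yaw) Ry(pitch) Rx(roll)).
In Python, from workcell import robot gives the robot as it stands.
- The arm moves only by the shell command python3 -m pendant 'ROWS'. ROWS is JSON, a list of rows, each an object of numbers: "x", "y", "z": the shift along the tool's x, y, z in units of 60 mm (1.0 is 60 mm); "wx", "wy", "wz": the turn, a rotation vector about the tool's x, y, z in units of 10 degrees (1.0 is 10 degrees); "fingers": the opening in per cent of the stroke, from 0 (shut) to 100 (fully open). A call has 1 to 10 rows; each row is the pose to reach, as a shift and turn from the pose commanded when the call began, along the tool's axes at that moment; what a row does not reach only later rows make up. A row lasts 1/8 s, in which the tool goes at most 62.5 mm and 10.7 degrees, less where a joint would pass 70% of its speed; a pose out of reach is approached as far as the arm can. A call with a gripper value outside its range is refused whole. The fingers move at their own pace and stop on an object; the grip force is fixed at half the most. Time passes only in rows, so rows that repeat a pose let the fingers close. It gives the time, the measured TCP pose, the force and the opening at its end, in the units of the state.
- robot.read_state(): the state, without advancing time (a new reading comes with each control period).
- robot.get_image(name): name is "scene" or "top" or "wrist"; returns (picture, depth): 420x560x3 uint8, red, green, blue; 420x560 float32, mm along the optical axis (not along the pixel's ray), 0 where there is no reading.
- robot.camera_params(name): a dict with "camera_matrix" (3x3 intrinsics, pixels), "dist_coeffs" ([k1, k2, p1, p2, k3] as OpenCV has them; the pictures are not rectified), "position" and "rotation" of the camera in the world; the wrist camera has in their place "tool_from_camera" (4x4, takes a point from camera to tool coordinates, whose origin is the TCP and whose axes are the tool frame's). Camera axes: x right, y down, z forward; pixel columns grow to the right and rows downward; lengths in mm; the calibration is good to about 2 mm. A picture is of the moment at which its call begins: read the wrist's pose just before it. camera_params takes no time and is no camera call.
- robot.sign_off(): hands the job in, once; it reports no verdict.
The state is a dict: "time_s": time; "joint_positions": joint angles; "qvel": joint speeds; "joint_torque": joint torques, N m; "position": TCP position; "orientation": TCP orientation; "ft_force": force on the tool from outside, world axes, zero at the start; "torque": the same for the moment, N m; "width": finger opening in mm.
Only numpy, scipy, OpenCV 4.12 (cv2) and the standard library are available. Lean on these libraries where they do the work, as an engineer would, in place of code of your own. Each camera call takes 0.05 s, during which the arm holds its last target.

## Working session

There is one attempt and no reset: what is moved stays moved. The work goes in short steps, Python scripts to look and compute and a shell command to move; the robot and the scene stay as the last step left them, time stands still between calls to the robot, and variables do not carry over. Pictures are saved under pics/ and viewed, and the job is handed in when it is done.

```bash
ls -la; mkdir -p pics
python3 - <<'E'
from workcell import robot
import cv2,numpy as np
print(robot.read_state()); print(robot.finger_overhang)
for n in ("scene","top","wrist"):
    p=robot.camera_params(n); print(n,{k:np.round(v,4).tolist() for k,v in p.items()})
for n in ("scene","top"):
    im,d=robot.get_image(n); cv2.imwrite(f"pics/{n}0.png",im[:,:,::-1]); np.save(f"pics/{n}0_d.npy",d)
E
```

```text
total 12
drwxr-xr-x  3 agent agent 4096 Dec  5 18:12 .
drwxr-xr-x 23 root  root  4096 Dec  5 18:12 ..
drwxr-xr-x  2 agent agent 4096 Dec  5 18:12 pics
{'time_s': 0.0, 'joint_positions': array([ 1.20494173e+00,  2.21178970e-01,  1.52758853e+00,  4.01412286e-06,
        1.39471974e+00, -1.26085403e-01]), 'qvel': array([-0.00092123,  0.00169591,  0.00131348,  0.00146526, -0.00024818,
       -0.00052762]), 'joint_torque': array([ 2.11932984e-04, -4.96891451e+01, -3.89404643e+01, -1.62704923e-04,
        1.09435953e-02, -2.77827110e-05]), 'position': array([148.20800055, 606.57492973, 238.24039768]), 'orientation': array([ 3.01342199,  1.56890173, -1.93873689]), 'ft_force': array([ 0.3477933 , -1.29606767, -0.14883716]), 'torque': array([0.01130481, 0.02688945, 0.04870334]), 'width': 85.79871921158175}
8.0
scene {'camera_matrix': [[510.0274, 0.0, 282.2476], [0.0, 510.0274, 217.6134], [0.0, 0.0, 1.0]], 'dist_coeffs': [0.0155, 0.0, 0.0, 0.0, 0.0], 'position': [924.3087, -554.154, 1309.4741], 'rotation': [-2.5812, 0.0092, 0.601]}
top {'camera_matrix': [[437.3549, 0.0, 282.2577], [0.0, 437.3549, 206.0502], [0.0, 0.0, 1.0]], 'dist_coeffs': [-0.1266, 0.0, 0.0, 0.0, 0.0], 'position': [333.1964, 44.2117, 1342.4561], 'rotation': [-3.0137, -0.0088, -1.5561]}
wrist {'camera_matrix': [[330.8797, 0.0, 275.4491], [0.0, 330.8797, 212.0075], [0.0, 0.0, 1.0]], 'dist_coeffs': [0.006, 0.0, 0.0, 0.0, 0.0], 'tool_from_camera': [[0.0012, -0.2624, 0.965, -135.8813], [-0.0002, -0.965, -0.2624, 66.1446], [1.0, 0.0001, -0.0012, -0.1089], [0.0, 0.0, 0.0, 1.0]]}
```

View pics/scene0.png

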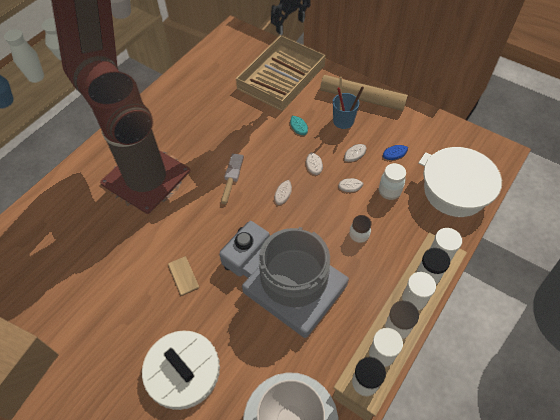

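View pics/top0.png

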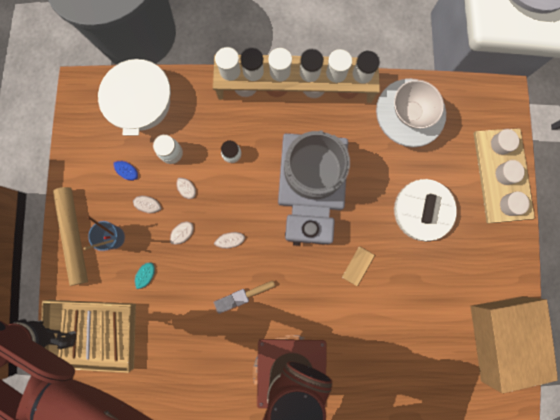

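The top view shows four white leaves at about (147,204), (186,188), (181,233) and (230,240). The blue one (125,170) and the turquoise one (145,275) are the look-alikes. The lid is at (426,209), the tumbler bowl at (316,165) and the start button at (311,229).

```bash
cat > h.py <<'E'
import numpy as np,cv2
from scipy.spatial.transform import Rotation as Ro
from workcell import robot
def rpy(v): return Ro.from_euler('xyz',v).as_matrix()
def cam(n,st=None):
    p=robot.camera_params(n);K=np.array(p['camera_matrix']);D=np.array(p['dist_coeffs'])
    if n=='wrist':
        st=st or robot.read_state()
        T=np.array(p['tool_from_camera']);R=rpy(st['orientation'])
        return K,D,R@T[:3,:3],R@T[:3,3]+st['position']
    return K,D,rpy(p['rotation']),np.array(p['position'])
def atz(c,px,z):
    K,D,R,t=c
    u=cv2.undistortPoints(np.array(px,float).reshape(-1,1,2),K,D).reshape(-1,2)
    r=np.c_[u,np.ones(len(u))]@R.T
    return t+r*((z-t[2])/r[:,2])[:,None]
def proj(c,P):
    K,D,R,t=c
    return cv2.projectPoints((np.array(P,float).reshape(-1,3)-t)@R,np.zeros(3),np.zeros(3),K,D)[0].reshape(-1,2)
def cloud(c,d):
    K,D,R,t=c
    v,u=np.nonzero(d>0)
    n=cv2.undistortPoints(np.c_[u,v].astype(float).reshape(-1,1,2),K,D).reshape(-1,2)
    return (np.c_[n,np.ones(len(n))]*d[v,u][:,None])@R.T+t,u,v
def rows_for(target_p,yaw_fix=None,st=None):
    """shift in tool units from the present pose to a world point, and turn so z_tool (jaw) along heading yaw, tool down"""
    st=st or robot.read_state();R=rpy(st['orientation'])
    s=R.T@(np.array(target_p)-st['position'])/60
    out=dict(zip('xyz',np.round(s,3)))
    if yaw_fix is not None:
        best=None
        for k in (0,np.pi):
            a=yaw_fix+k;z=np.array([np.cos(a),np.sin(a),0]);x=np.array([0,0,-1.]);y=np.cross(z,x)
            w=Ro.from_matrix(R.T@np.c_[x,y,z]).as_rotvec(degrees=True)/10
            if best is None or np.linalg.norm(w)<np.linalg.norm(best): best=w
        out.update(zip(('wx','wy','wz'),np.round(best,3)))
    return out
E
python3 - <<'E'
from h import *
from h import robot
c=cam('top');im=cv2.imread('pics/top0.png');d=np.load('pics/top0_d.npy')
hsv=cv2.cvtColor(im,cv2.COLOR_BGR2HSV)
m=((hsv[...,1]<70)&(hsv[...,2]>110)).astype(np.uint8)
n,l,s,ce=cv2.connectedComponentsWithStats(m)
for i in range(1,n):
    if 100<s[i,4]<900:
        v,u=np.nonzero(l==i)
        P=atz(c,np.c_[u,v],9)[:,:2]
        r=cv2.minAreaRect(P.astype(np.float32))
        print(ce[i].round(1),s[i,4],P.mean(0).round(1),[np.round(q,1) for q in r], 'depthz',np.median(d[v,u]))
P,u,v=cloud(c,d)
def near(px,r): return P[np.hypot(u-px[0],v-px[1])<r]
for px,r in (((316,165),36),((426,209),32),((311,229),12),((167,149),16),((231,151),11)):
    q=near(px,r); print(px,np.percentile(q[:,2],[2,50,80,98]).round(1))
    t=q[q[:,2]>np.percentile(q[:,2],98)-6]; print(len(t),t.mean(0).round(1),t.min(0).round(1),t.max(0).round(1))
    if len(t)>10: print(cv2.minEnclosingCircle(t[:,:2].astype(np.float32)))
t=np.median(P[(np.abs(u-300)<20)&(np.abs(v-310)<5)],0);print('table',t)
big=cv2.resize(im[130:300,90:290],None,fx=4,fy=3.5,interpolation=cv2.INTER_CUBIC);cv2.imwrite('pics/c1.png',big)
E
```

```text
[185.   55.5] 494 [998.5 362.1] [array([1006. ,  372.2]), array([156.1,  68.3]), np.float64(89.8)] depthz 2206.211
[227.4  62.3] 689 [974.8 220.8] [array([972.2, 225.8]), array([121.6,  83.9]), np.float64(6.1)] depthz 1211.5286
[308.7  74.6] 202 [935.6 -44.4] [array([937.5, -44.5]), array([68.4, 51.1]), np.float64(78.6)] depthz 1261.3943
[361.2  75.4] 211 [ 937.7 -215.8] [array([ 938.9, -217.4]), array([67.4, 52.3]), np.float64(69.0)] depthz 1259.3615
[253.2  74. ] 192 [934.6 135.4] [array([935.9, 136. ]), array([46.5, 67.9]), np.float64(6.9)] depthz 1260.1853
[504.9 141.5] 545 [ 729.9 -691.4] [array([ 730. , -690.4]), array([ 74.9, 103.9]), np.float64(26.2)] depthz 1316.717
[167.1 148.7] 622 [681.7 401. ] [array([681.7, 400.8]), array([103.2,  73.5]), np.float64(46.7)] depthz 1277.8132
[232.3 156.8] 108 [657.6 193.6] [array([662.9, 196. ]), array([45. , 61.5]), np.float64(17.7)] depthz 1334.7258
[509.9 172.1] 558 [ 627.5 -702. ] [array([ 626.1, -701.8]), array([ 75.3, 103.5]), np.float64(26.0)] depthz 1304.033
[185.6 187.9] 288 [556.9 335.8] [array([557.5, 337.2]), array([76.9, 46. 
[... 1334 characters left out ...]
6601562)
(426, 209) [-2.7 36.7 40.  73.4]
209 [ 497.6 -404.4   72.1] [ 455.9 -425.5   67.4] [ 540.7 -386.5   79.6]
((498.0367431640625, -404.9949951171875), 43.364479064941406)
(311, 229) [69.4 84.  93.6 99.5]
90 [430.3 -46.2  96.6] [414.4 -62.   93.5] [446.3 -30.2 101.2]
((430.6427001953125, -45.745628356933594), 17.722278594970703)
(167, 149) [ -4.2  74.9  99.4 103.8]
238 [669.2 388.  100.5] [639.  357.   97.9] [699.6 417.  107. ]
((669.1767578125, 387.2853088378906), 31.202985763549805)
(231, 151) [-3.1 64.3 68.3 71.6]
154 [668.3 196.7  68.4] [645.4 173.5  65.6] [692.4 222.1  74.9]
((668.0855102539062, 196.46250915527344), 25.918540954589844)
table [189.76865589 -23.4043833   -1.01174309]
```

View pics/c1.png

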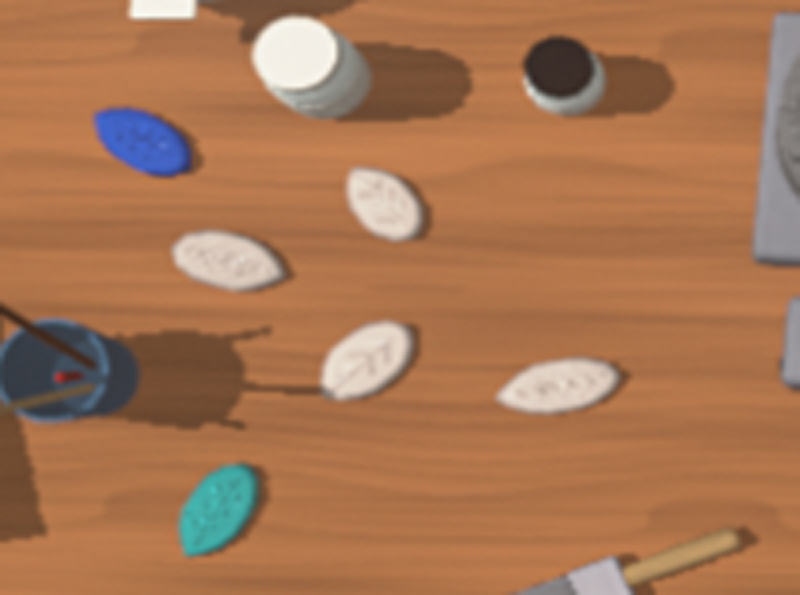

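Those four fit the description: white, with sizes close to leaf 3 or 5, leaf1, leaf4 and leaf2. The crop confirms that the blue and turquoise ones are decoys. I'll start with the widest, at (181,233), world (417,344).

```bash
cat >> h.py <<'E'
def leaves(tag=None):
    c=cam('top');im,d=robot.get_image('top')
    hsv=cv2.cvtColor(im,cv2.COLOR_RGB2HSV)
    m=((hsv[...,1]<70)&(hsv[...,2]>110)).astype(np.uint8)
    n,l,s,ce=cv2.connectedComponentsWithStats(m);o=[]
    for i in range(1,n):
        if 150<s[i,4]<600:
            v,u=np.nonzero(l==i);P=atz(c,np.c_[u,v],9)[:,:2]
            if 300<P[:,0].mean()<620 and 100<P[:,1].mean()<560:
                w=np.linalg.eigh(np.cov(P.T));a=w[1][:,1];r=cv2.minAreaRect(P.astype(np.float32))
                o.append((ce[i].round(0),P.mean(0).round(1),np.round(r[0],1),np.round(r[1],1),'rect',round(r[2],1),'jaw pca',round(np.degrees(np.arctan2(a[1],a[0]))%180-90,1)))
    if tag: cv2.imwrite(f'pics/{tag}.png',im[:,:,::-1])
    for q in o: print(*q)
    return im,d
E
python3 - <<'E'
from h import *
leaves()
st=robot.read_state();print(st['time_s'])
print(rows_for([417.5,343.6,100],np.radians(46.5)))
E
```

```text
[186. 188.] [556.9 335.8] [557.5 337.2] [76.9 46. ] rect 46.5 jaw pca -49.2
[146. 204.] [504.5 457.4] [505.  456.4] [91.4 47.1] rect 73.0 jaw pca -15.0
[181. 233.] [417.7 343.6] [417.4 343.6] [48.6 84.3] rect 46.5 jaw pca 44.5
[229. 240.] [398.3 194.4] [398.  195.9] [43.1 93.3] rect 12.3 jaw pca 13.0
0.15
{'x': np.float64(2.311), 'y': np.float64(-5.4), 'z': np.float64(-3.19), 'wx': np.float64(2.976), 'wy': np.float64(-0.009), 'wz': np.float64(0.001)}
```

```bash
python3 -m pendant '[{"y":-1,"z":-0.6,"wx":0.6,"fingers":70},{"y":-2,"z":-1.2,"wx":1.2,"fingers":70},{"y":-3,"z":-1.8,"wx":1.8,"fingers":70},{"x":0.5,"y":-4,"z":-2.4,"wx":2.4,"fingers":70},{"x":1.2,"y":-4.8,"z":-2.8,"wx":2.9,"fingers":70},{"x":2,"y":-5.4,"z":-3.19,"wx":2.9,"fingers":70},{"x":2.3,"y":-5.4,"z":-3.19,"wx":2.9,"fingers":70},{"x":2.3,"y":-5.4,"z":-3.19,"wx":2.9,"fingers":70}]'
python3 - <<'E'
from h import *
st=robot.read_state();print(st['width'],robot.finger_overhang,rows_for([417.5,343.6,40],np.radians(45.5)))
im,d=robot.get_image('wrist');cv2.imwrite('pics/w1.png',im[:,:,::-1])
c=cam('wrist',st);print(proj(c,[[417.5,343.6,9],[417.5+24*.7,343.6+24*.71,9],[417.5-24*.7,343.6-24*.71,9]]))
E
```

```text
85.63003301265236 8.0 {'x': np.float64(3.311), 'y': np.float64(-5.401), 'z': np.float64(-3.189), 'wx': np.float64(3.076), 'wy': np.float64(-0.009), 'wz': np.float64(0.001)}
[[136.44121641 416.56136818]
 [152.28380839 423.71821745]
 [120.36967657 409.31010769]]invalid input
```

View pics/w1.png

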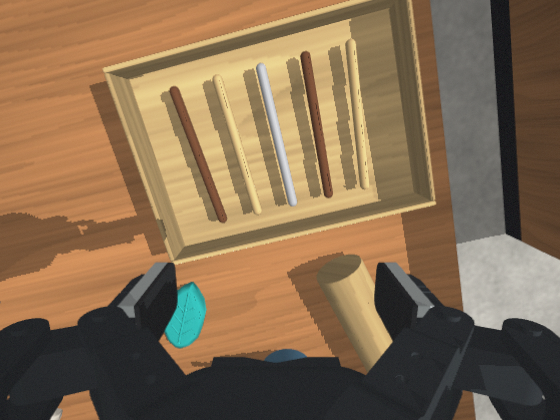

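The call was refused, so the arm hasn't moved. I'll try a minimal call to find the accepted form.

```bash
python3 -m pendant '[{"x":0.0,"y":-0.5,"z":-0.3,"wx":0.5,"wy":0.0,"wz":0.0,"fingers":70.0}]'; python3 -m pendant --help | head -30
```

```text
time_s: 0.32
position: [172.2, 583.0, 238.8]
orientation: [1.997, 1.57, -3.042]
ft_force: [0.8, -0.5, 0.1]
width: 69.9invalid input: not JSON, or not a number
```

```bash
python3 - <<'E'
from h import *
print(rows_for([417.5,343.6,100],np.radians(45.5)))
E
python3 -m pendant '[{"x":0,"y":-1,"z":-0.6,"wx":0.6,"wy":0,"wz":0,"fingers":70}]'
```

```text
{'x': np.float64(2.312), 'y': np.float64(-5.152), 'z': np.float64(-2.468), 'wx': np.float64(2.581), 'wy': np.float64(-0.002), 'wz': np.float64(-0.003)}
time_s: 0.45
position: [213.5, 534.9, 238.9]
orientation: [1.33, 1.571, 2.469]
ft_force: [1.3, 0.3, 0.1]
width: 59.9
```

```bash
python3 -m pendant '[{"x":0,"y":0,"z":0,"wx":0,"wy":0,"wz":0,"fingers":70}]'
python3 - <<'E'
from h import *
print(rows_for([417.5,343.6,100],np.radians(45.5)))
E
```

```text
time_s: 0.57
position: [215.9, 532.3, 238.9]
orientation: [-2.537, 1.569, -1.403]
ft_force: [0.4, -0.6, 0.1]
width: 59.9
{'x': np.float64(2.321), 'y': np.float64(-4.372), 'z': np.float64(-1.426), 'wx': np.float64(1.949), 'wy': np.float64(-0.007), 'wz': np.float64(0.007)}
```

```bash
python3 -m pendant '[{"x":0,"y":-0.9,"z":-0.3,"wx":0.5,"wy":0,"wz":0,"fingers":70},{"x":0.2,"y":-1.8,"z":-0.6,"wx":1,"wy":0,"wz":0,"fingers":70},{"x":0.5,"y":-2.7,"z":-0.9,"wx":1.5,"wy":0,"wz":0,"fingers":70},{"x":1,"y":-3.6,"z":-1.2,"wx":1.95,"wy":0,"wz":0,"fingers":70},{"x":1.6,"y":-4.37,"z":-1.43,"wx":1.95,"wy":0,"wz":0,"fingers":70},{"x":2.3,"y":-4.37,"z":-1.43,"wx":1.95,"wy":0,"wz":0,"fingers":70},{"x":2.3,"y":-4.37,"z":-1.43,"wx":1.95,"wy":0,"wz":0,"fingers":70}]'
python3 - <<'E'
from h import *
st=robot.read_state();print(st['width'],robot.finger_overhang,rows_for([417.5,343.6,14],np.radians(45.5)))
im,d=robot.get_image('wrist');cv2.imwrite('pics/w2.png',im[:,:,::-1])
c=cam('wrist',st);print(proj(c,[[417.5,343.6,9],[417.5+24*.7,343.6+24*.71,9],[417.5-24*.7,343.6-24*.71,9]]))
E
```

```text
time_s: 1.45
position: [413.4, 345.6, 97.7]
orientation: [2.838, 1.563, -2.647]
ft_force: [0.1, -0.2, -0.1]
width: 59.5
59.45689899006441 8.0 {'x': np.float64(1.394), 'y': np.float64(-0.076), 'z': np.float64(0.035), 'wx': np.float64(0.023), 'wy': np.float64(-0.044), 'wz': np.float64(-0.014)}
[[278.80982925 224.87471043]
 [312.49629089 225.13681854]
 [245.17022985 224.6145727 ]]
```

View pics/w2.png

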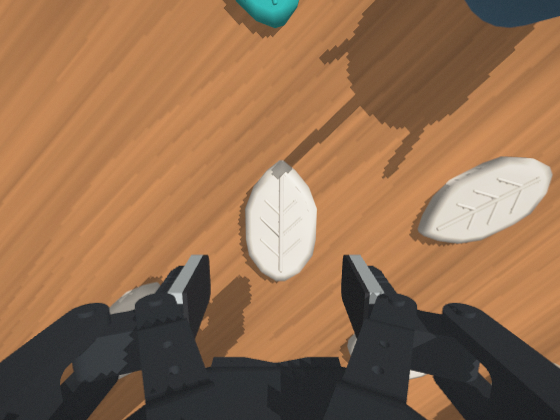

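The leaf is aligned between the fingers, centred at (280,222). I'll lower onto it.

```bash
python3 -m pendant '[{"x":0.7,"y":-0.04,"z":0.03,"wx":0,"wy":0,"wz":0,"fingers":70},{"x":1.3,"y":-0.07,"z":0.03,"wx":0,"wy":0,"wz":0,"fingers":70},{"x":1.37,"y":-0.07,"z":0.03,"wx":0,"wy":0,"wz":0,"fingers":70},{"x":1.39,"y":-0.07,"z":0.03,"wx":0,"wy":0,"wz":0,"fingers":70}]'
python3 -m pendant '[{"x":0.05,"y":0,"z":0,"wx":0,"wy":0,"wz":0,"fingers":70},{"x":0.05,"y":0,"z":0,"wx":0,"wy":0,"wz":0,"fingers":70}]'
python3 - <<'E'
from h import *
im,d=robot.get_image('wrist');cv2.imwrite('pics/w3.png',im[:,:,::-1])
E
```

```text
time_s: 2.0
position: [421.2, 347.0, 20.0]
orientation: [-0.222, 1.568, 0.578]
ft_force: [0.2, -0.3, 1.3]
width: 59.7
time_s: 2.25
position: [420.9, 346.1, 16.2]
orientation: [-0.253, 1.569, 0.546]
ft_force: [-0.4, -0.6, -0.5]
width: 59.9
```

View pics/w3.png

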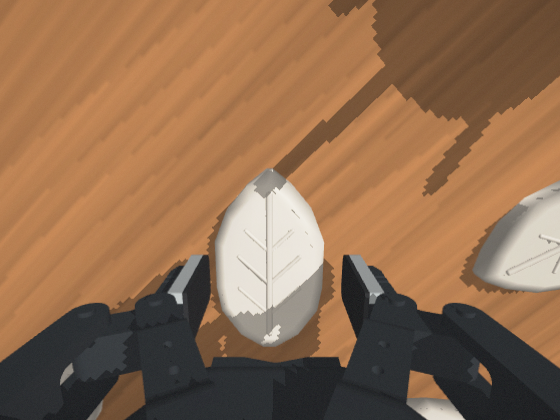

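```bash
python3 -m pendant '[{"x":0.09,"y":0,"z":-0.04,"wx":0,"wy":0,"wz":0,"fingers":70},{"x":0.09,"y":0,"z":-0.04,"wx":0,"wy":0,"wz":0,"fingers":70}]'
python3 -m pendant '[{"x":0,"y":0,"z":0,"wx":0,"wy":0,"wz":0,"fingers":40},{"x":0,"y":0,"z":0,"wx":0,"wy":0,"wz":0,"fingers":40},{"x":0,"y":0,"z":0,"wx":0,"wy":0,"wz":0,"fingers":40},{"x":0,"y":0,"z":0,"wx":0,"wy":0,"wz":0,"fingers":40},{"x":0,"y":0,"z":0,"wx":0,"wy":0,"wz":0,"fingers":40}]'
```

```text
time_s: 2.55
position: [417.9, 343.3, 8.9]
orientation: [2.885, 1.569, -2.599]
ft_force: [-0.2, -0.4, -0.9]
width: 59.8
time_s: 3.18
position: [418.9, 344.0, 9.8]
orientation: [-0.337, 1.57, 0.462]
ft_force: [-0.8, -0.9, 4.8]
width: 47.3
```

```bash
python3 -m pendant '[{"x":-0.3,"y":0,"z":0,"wx":0,"wy":0,"wz":0,"fingers":40},{"x":-1,"y":0,"z":0,"wx":0,"wy":0,"wz":0,"fingers":40},{"x":-1.9,"y":0,"z":0,"wx":0,"wy":0,"wz":0,"fingers":40},{"x":-2.8,"y":0,"z":0,"wx":0,"wy":0,"wz":0,"fingers":40},{"x":-3.7,"y":0,"z":0,"wx":0,"wy":0,"wz":0,"fingers":40},{"x":-4.4,"y":0,"z":0,"wx":0,"wy":0,"wz":0,"fingers":40},{"x":-4.4,"y":0,"z":0,"wx":0,"wy":0,"wz":0,"fingers":40},{"x":-4.4,"y":0,"z":0,"wx":0,"wy":0,"wz":0,"fingers":40}]'
python3 - <<'E'
from h import *
st=robot.read_state();print(st['joint_positions'].round(2))
im,d=robot.get_image('wrist');cv2.imwrite('pics/w4.png',im[:,:,::-1])
im,d=robot.get_image('scene');cv2.imwrite('pics/s1.png',im[:,:,::-1])
c=cam('scene');
# rim ellipse check from scene depth
P,u,v=cloud(c,d);q=P[(np.hypot(P[:,0]-604,P[:,1]+55)<110)&(abs(P[:,2]-188)<5)]
print(len(q),cv2.minEnclosingCircle(q[:,:2].astype(np.float32)))
print(rows_for([604,-55,272],np.radians(45)))
E
```

```text
time_s: 4.18
position: [418.0, 343.6, 273.3]
orientation: [2.816, 1.57, -2.669]
ft_force: [-1.1, -0.3, -1.6]
width: 47.3
[ 0.54 -0.    1.7   0.    1.44 -0.26]
655 ((607.4952392578125, -56.582271575927734), 89.02314758300781)
{'x': np.float64(-0.001), 'y': np.float64(-6.856), 'z': np.float64(-2.588), 'wx': np.float64(0.076), 'wy': np.float64(-0.018), 'wz': np.float64(-0.005)}
```

View pics/w4.png

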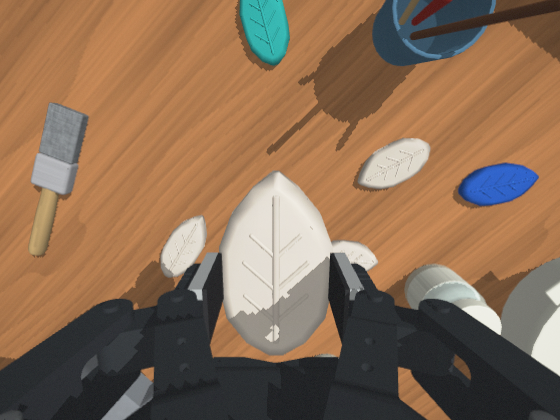

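View pics/s1.png

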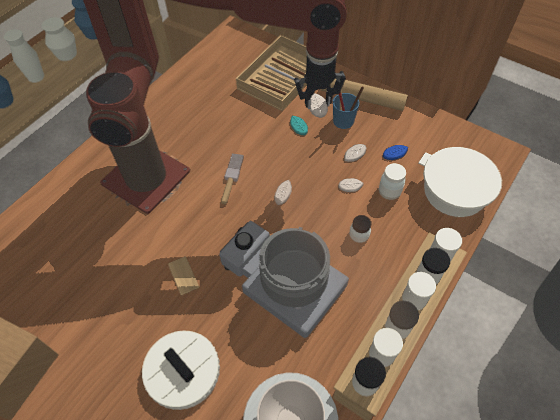

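Firm grasp. Carrying it to the bowl at about (605,-56).

```bash
python3 -m pendant '[{"x":0,"y":-0.7,"z":-0.27,"wx":0,"wy":0,"wz":0,"fingers":40},{"x":0,"y":-1.5,"z":-0.57,"wx":0,"wy":0,"wz":0,"fingers":40},{"x":0,"y":-2.4,"z":-0.91,"wx":0,"wy":0,"wz":0,"fingers":40},{"x":0,"y":-3.3,"z":-1.25,"wx":0,"wy":0,"wz":0,"fingers":40},{"x":0,"y":-4.2,"z":-1.59,"wx":0,"wy":0,"wz":0,"fingers":40},{"x":0,"y":-5.1,"z":-1.93,"wx":0,"wy":0,"wz":0,"fingers":40},{"x":0,"y":-6,"z":-2.27,"wx":0,"wy":0,"wz":0,"fingers":40},{"x":0,"y":-6.87,"z":-2.59,"wx":0,"wy":0,"wz":0,"fingers":40},{"x":0,"y":-6.87,"z":-2.59,"wx":0,"wy":0,"wz":0,"fingers":40},{"x":0,"y":-6.87,"z":-2.59,"wx":0,"wy":0,"wz":0,"fingers":40}]'
python3 - <<'E'
from h import *
st=robot.read_state();print(st['joint_positions'].round(2))
im,d=robot.get_image('wrist');cv2.imwrite('pics/w5.png',im[:,:,::-1])
c=cam('wrist',st)
P,u,v=cloud(c,d);q=P[(np.hypot(P[:,0]-604,P[:,1]+55)<110)&(abs(P[:,2]-188)<5)]
print(len(q),cv2.minEnclosingCircle(q[:,:2].astype(np.float32)))
a=np.c_[2*q[:,:2],np.ones(len(q))];s=np.linalg.lstsq(a,(q[:,:2]**2).sum(1),rcond=None)[0];print('fit',s[:2],np.sqrt(s[2]+s[:2]@s[:2]))
print(rows_for([605,-56,97],np.radians(45)))
E
```

```text
time_s: 5.52
position: [604.6, -54.7, 271.7]
orientation: [1.974, 1.567, 2.772]
ft_force: [0.7, 0.7, -1.0]
width: 47.6
[-0.22  0.16  1.53  0.    1.45 -1.02]
8861 ((607.0377197265625, -57.125064849853516), 89.16755676269531)
fit [605.89010811 -55.72516611] 80.18373252626012
{'x': np.float64(2.921), 'y': np.float64(-0.034), 'z': np.float64(-0.016), 'wx': np.float64(0.079), 'wy': np.float64(-0.006), 'wz': np.float64(-0.014)}
```

View pics/w5.png

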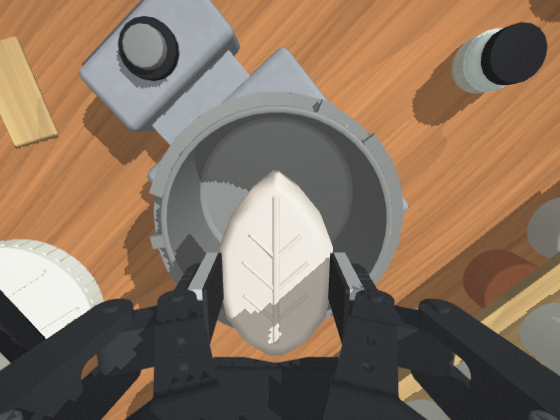

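```bash
python3 -m pendant '[{"x":0.5,"y":-0.02,"z":0,"wx":0,"wy":0,"wz":0,"fingers":40},{"x":1.2,"y":-0.02,"z":0,"wx":0,"wy":0,"wz":0,"fingers":40},{"x":1.9,"y":-0.02,"z":0,"wx":0,"wy":0,"wz":0,"fingers":40},{"x":2.5,"y":-0.02,"z":0,"wx":0,"wy":0,"wz":0,"fingers":40},{"x":2.75,"y":-0.02,"z":0,"wx":0,"wy":0,"wz":0,"fingers":40},{"x":2.88,"y":-0.02,"z":0,"wx":0,"wy":0,"wz":0,"fingers":40},{"x":2.88,"y":-0.02,"z":0,"wx":0,"wy":0,"wz":0,"fingers":40}]'
python3 -m pendant '[{"x":0.03,"y":0,"z":0,"wx":0,"wy":0,"wz":0,"fingers":40},{"x":0.03,"y":0,"z":0,"wx":0,"wy":0,"wz":0,"fingers":40}]'
```

```text
time_s: 6.45
position: [606.8, -55.6, 101.5]
orientation: [-0.985, 1.57, -0.186]
ft_force: [0.5, -0.3, -1.0]
width: 47.4
time_s: 6.7
position: [606.9, -56.1, 99.9]
orientation: [-1.027, 1.569, -0.229]
ft_force: [-0.3, -0.6, -0.3]
width: 48.0
```

```bash
python3 -m pendant '[{"x":0.05,"y":0,"z":0,"wx":0,"wy":0,"wz":0,"fingers":40},{"x":0.05,"y":0,"z":0,"wx":0,"wy":0,"wz":0,"fingers":40}]'
python3 -m pendant '[{"x":0,"y":0,"z":0,"wx":0,"wy":0,"wz":0,"fingers":70},{"x":0,"y":0,"z":0,"wx":0,"wy":0,"wz":0,"fingers":70},{"x":-0.3,"y":0,"z":0,"wx":0,"wy":0,"wz":0,"fingers":70},{"x":-1,"y":0,"z":0,"wx":0,"wy":0,"wz":0,"fingers":70},{"x":-1.9,"y":0,"z":0,"wx":0,"wy":0,"wz":0,"fingers":70},{"x":-2.8,"y":0,"z":0,"wx":0,"wy":0,"wz":0,"fingers":70},{"x":-2.9,"y":0,"z":0,"wx":0,"wy":0,"wz":0,"fingers":70},{"x":-2.9,"y":0,"z":0,"wx":0,"wy":0,"wz":0,"fingers":70}]'
python3 - <<'E'
from h import *
im,d=robot.get_image('wrist');cv2.imwrite('pics/w6.png',im[:,:,::-1])
leaves()
print(rows_for([504.5,457,270],np.radians(-14)))
print(rows_for([557.2,336.5,270],np.radians(-47)))
print(rows_for([398,195.5,270],np.radians(12.5)))
E
```

```text
time_s: 6.95
position: [606.1, -55.9, 95.7]
orientation: [2.052, 1.57, 2.851]
ft_force: [0.5, -0.4, -0.9]
width: 47.5
time_s: 7.95
position: [606.6, -56.0, 271.3]
orientation: [-1.025, 1.569, -0.226]
ft_force: [-0.6, 0.5, -0.6]
width: 60.2
[186. 188.] [557.  335.9] [557.5 337.2] [76.9 45.9] rect 46.5 jaw pca -49.5
[146. 204.] [504.5 457.4] [505.  456.4] [91.4 47.1] rect 73.0 jaw pca -15.0
[230. 240.] [398.3 194.3] [398.  195.7] [43.2 93.8] rect 10.4 jaw pca 13.1
{'x': np.float64(-0.018), 'y': np.float64(7.168), 'z': np.float64(4.949), 'wx': np.float64(5.976), 'wy': np.float64(-0.014), 'wz': np.float64(-0.007)}
{'x': np.float64(-0.021), 'y': np.float64(5.137), 'z': np.float64(4.123), 'wx': np.float64(-8.724), 'wy': np.float64(0.003), 'wz': np.float64(-0.016)}
{'x': np.float64(-0.015), 'y': np.float64(5.399), 'z': np.float64(0.588), 'wx': np.float64(3.326), 'wy': np.float64(-0.011), 'wz': np.float64(-0.01)}
```

View pics/w6.png

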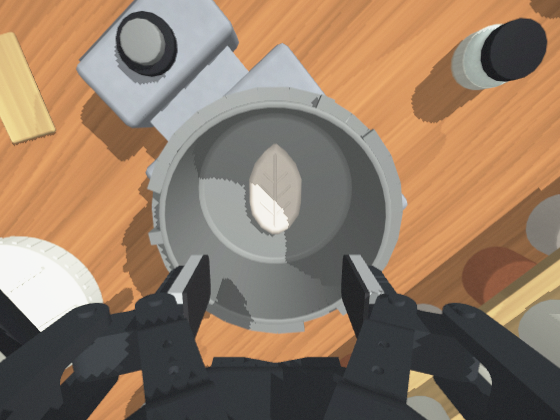

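The first leaf lies flat on the bowl floor. Next is leaf1, at pixel (146,204).

```bash
python3 -m pendant '[{"x":0,"y":0.7,"z":0.5,"wx":0.6,"wy":0,"wz":0,"fingers":68},{"x":0,"y":1.4,"z":1,"wx":1.2,"wy":0,"wz":0,"fingers":68},{"x":0,"y":2.1,"z":1.5,"wx":1.8,"wy":0,"wz":0,"fingers":68},{"x":0,"y":2.8,"z":2,"wx":2.4,"wy":0,"wz":0,"fingers":68},{"x":0,"y":3.6,"z":2.5,"wx":3,"wy":0,"wz":0,"fingers":68},{"x":0,"y":4.4,"z":3,"wx":3.6,"wy":0,"wz":0,"fingers":68},{"x":0,"y":5.2,"z":3.6,"wx":4.3,"wy":0,"wz":0,"fingers":68},{"x":0.4,"y":6,"z":4.2,"wx":5,"wy":0,"wz":0,"fingers":68},{"x":0.9,"y":6.7,"z":4.6,"wx":5.6,"wy":0,"wz":0,"fingers":68},{"x":1.5,"y":7.17,"z":4.95,"wx":5.98,"wy":0,"wz":0,"fingers":68}]'
python3 -m pendant '[{"x":1.2,"y":0,"z":0,"wx":0,"wy":0,"wz":0,"fingers":68},{"x":1.2,"y":0,"z":0,"wx":0,"wy":0,"wz":0,"fingers":68},{"x":1.2,"y":0,"z":0,"wx":0,"wy":0,"wz":0,"fingers":68}]'
python3 - <<'E'
from h import *
st=robot.read_state();print(st['joint_positions'].round(2))
print(rows_for([504.5,457,9.5],np.radians(-14.5)))
im,d=robot.get_image('wrist');cv2.imwrite('pics/w7.png',im[:,:,::-1])
E
```

```text
time_s: 9.3
position: [503.4, 458.8, 177.1]
orientation: [-2.387, 1.568, -2.632]
ft_force: [-0.4, 0.6, 0.6]
width: 58.5
time_s: 9.68
position: [504.9, 456.1, 107.0]
orientation: [-2.254, 1.568, -2.499]
ft_force: [0.1, -0.0, 0.9]
width: 57.9
[ 0.62  0.47  1.47 -0.    1.21  0.86]
{'x': np.float64(1.625), 'y': np.float64(0.016), 'z': np.float64(-0.006), 'wx': np.float64(0.043), 'wy': np.float64(-0.01), 'wz': np.float64(0.013)}
```

View pics/w7.png

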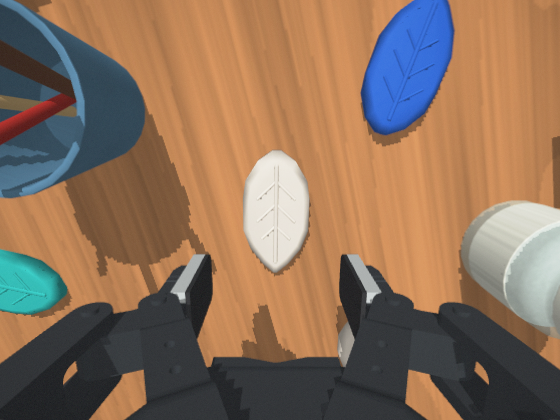

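Leaf1 is centred at (277,210) and aligned. Descending to grip it.

```bash
python3 -m pendant '[{"x":0.6,"y":0,"z":0,"wx":0,"wy":0,"wz":0,"fingers":68},{"x":1.2,"y":0.01,"z":0,"wx":0,"wy":0,"wz":0,"fingers":68},{"x":1.5,"y":0.01,"z":0,"wx":0,"wy":0,"wz":0,"fingers":68},{"x":1.61,"y":0.01,"z":0,"wx":0,"wy":0,"wz":0,"fingers":68},{"x":1.61,"y":0.01,"z":0,"wx":0,"wy":0,"wz":0,"fingers":68}]'
python3 -m pendant '[{"x":0,"y":0,"z":0,"wx":0,"wy":0,"wz":0,"fingers":36},{"x":0,"y":0,"z":0,"wx":0,"wy":0,"wz":0,"fingers":36},{"x":0,"y":0,"z":0,"wx":0,"wy":0,"wz":0,"fingers":36},{"x":0,"y":0,"z":0,"wx":0,"wy":0,"wz":0,"fingers":36},{"x":0,"y":0,"z":0,"wx":0,"wy":0,"wz":0,"fingers":36}]'
python3 -m pendant '[{"x":-0.3,"y":0,"z":0,"wx":0,"wy":0,"wz":0,"fingers":36},{"x":-1,"y":0,"z":0,"wx":0,"wy":0,"wz":0,"fingers":36},{"x":-1.9,"y":0,"z":0,"wx":0,"wy":0,"wz":0,"fingers":36},{"x":-2.8,"y":0,"z":0,"wx":0,"wy":0,"wz":0,"fingers":36},{"x":-3.7,"y":0,"z":0,"wx":0,"wy":0,"wz":0,"fingers":36},{"x":-4.4,"y":0,"z":0,"wx":0,"wy":0,"wz":0,"fingers":36},{"x":-4.4,"y":0,"z":0,"wx":0,"wy":0,"wz":0,"fingers":36},{"x":-4.4,"y":0,"z":0,"wx":0,"wy":0,"wz":0,"fingers":36}]'
python3 - <<'E'
from h import *
st=robot.read_state()
print(rows_for([606,-56,272],np.radians(45.5)))
im,d=robot.get_image('wrist');cv2.imwrite('pics/w8.png',im[:,:,::-1])
E
```

```text
time_s: 10.35
position: [506.4, 458.0, 12.7]
orientation: [0.861, 1.569, 0.615]
ft_force: [-0.2, -1.0, 0.9]
width: 58.3
time_s: 10.98
position: [506.8, 458.6, 14.1]
orientation: [0.83, 1.567, 0.585]
ft_force: [-0.8, -1.0, 5.3]
width: 43.8
time_s: 11.98
position: [505.2, 457.4, 275.9]
orientation: [0.858, 1.57, 0.612]
ft_force: [-0.5, -0.1, -1.6]
width: 43.1
{'x': np.float64(0.062), 'y': np.float64(-7.894), 'z': np.float64(3.705), 'wx': np.float64(-5.954), 'wy': np.float64(0.003), 'wz': np.float64(-0.001)}
```

View pics/w8.png

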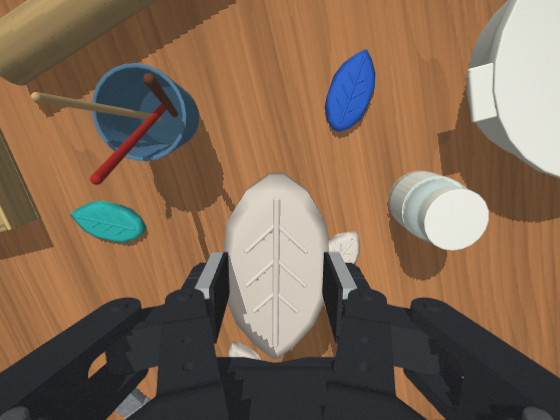

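```bash
python3 -m pendant '[{"x":0,"y":-0.6,"z":0.28,"wx":-0.5,"wy":0,"wz":0,"fingers":36},{"x":0,"y":-1.4,"z":0.66,"wx":-1.1,"wy":0,"wz":0,"fingers":36},{"x":0,"y":-2.2,"z":1.03,"wx":-1.7,"wy":0,"wz":0,"fingers":36},{"x":0,"y":-3,"z":1.41,"wx":-2.3,"wy":0,"wz":0,"fingers":36},{"x":0,"y":-3.9,"z":1.83,"wx":-3,"wy":0,"wz":0,"fingers":36},{"x":0,"y":-4.8,"z":2.25,"wx":-3.7,"wy":0,"wz":0,"fingers":36},{"x":0,"y":-5.6,"z":2.63,"wx":-4.4,"wy":0,"wz":0,"fingers":36},{"x":0,"y":-6.4,"z":3,"wx":-5,"wy":0,"wz":0,"fingers":36},{"x":0,"y":-7.2,"z":3.38,"wx":-5.6,"wy":0,"wz":0,"fingers":36},{"x":0.06,"y":-7.89,"z":3.71,"wx":-5.95,"wy":0,"wz":0,"fingers":36}]'
python3 -m pendant '[{"x":0,"y":0,"z":0,"wx":0,"wy":0,"wz":0,"fingers":36},{"x":0,"y":0,"z":0,"wx":0,"wy":0,"wz":0,"fingers":36}]'
python3 - <<'E'
from h import *
st=robot.read_state()
print(rows_for([606,-56,110],np.radians(45.5)))
im,d=robot.get_image('wrist');cv2.imwrite('pics/w9.png',im[:,:,::-1])
E
```

```text
time_s: 13.28
position: [605.9, -57.6, 269.9]
orientation: [2.157, 1.568, 2.952]
ft_force: [0.6, 0.1, 0.3]
width: 43.1
time_s: 13.52
position: [605.7, -55.3, 270.1]
orientation: [1.971, 1.568, 2.764]
ft_force: [-0.9, 0.4, -0.2]
width: 43.3
{'x': np.float64(2.668), 'y': np.float64(-0.019), 'z': np.float64(-0.001), 'wx': np.float64(-0.01), 'wy': np.float64(-0.007), 'wz': np.float64(-0.017)}
```

View pics/w9.png

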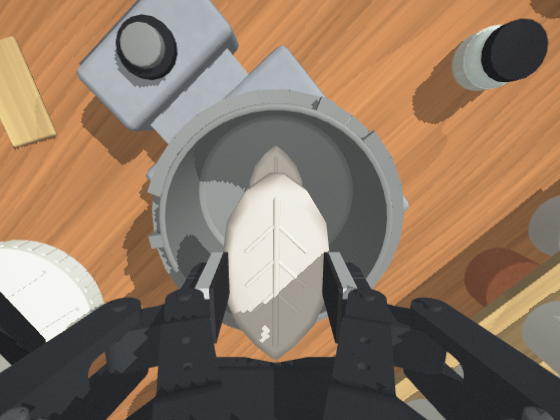

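```bash
python3 -m pendant '[{"x":0.5,"y":-0.02,"z":0,"wx":0,"wy":0,"wz":0,"fingers":36},{"x":1.2,"y":-0.02,"z":0,"wx":0,"wy":0,"wz":0,"fingers":36},{"x":1.9,"y":-0.02,"z":0,"wx":0,"wy":0,"wz":0,"fingers":36},{"x":2.4,"y":-0.02,"z":0,"wx":0,"wy":0,"wz":0,"fingers":36},{"x":2.6,"y":-0.02,"z":0,"wx":0,"wy":0,"wz":0,"fingers":36},{"x":2.64,"y":-0.02,"z":0,"wx":0,"wy":0,"wz":0,"fingers":36},{"x":2.64,"y":-0.02,"z":0,"wx":0,"wy":0,"wz":0,"fingers":36}]'
python3 -m pendant '[{"x":0.03,"y":0,"z":0,"wx":0,"wy":0,"wz":0,"fingers":36},{"x":0.05,"y":0,"z":0,"wx":0,"wy":0,"wz":0,"fingers":36}]'
python3 -m pendant '[{"x":0.02,"y":0,"z":0,"wx":0,"wy":0,"wz":0,"fingers":36},{"x":0.03,"y":0,"z":0,"wx":0,"wy":0,"wz":0,"fingers":36}]'
```

```text
time_s: 14.45
position: [608.4, -56.3, 114.8]
orientation: [-1.001, 1.569, -0.207]
ft_force: [0.4, 0.7, 0.3]
width: 43.0
time_s: 14.7
position: [608.0, -56.7, 111.2]
orientation: [-1.017, 1.569, -0.224]
ft_force: [0.2, -0.3, -0.9]
width: 43.0
time_s: 14.95
position: [607.8, -56.7, 110.1]
orientation: [-1.062, 1.57, -0.269]
ft_force: [-3.8, 0.4, 10.8]
width: 43.0
```

Contact at about 11 N, so the leaf is down. Releasing it.

```bash
python3 -m pendant '[{"x":-0.02,"y":0,"z":0,"wx":0,"wy":0,"wz":0,"fingers":50},{"x":-0.02,"y":0,"z":0,"wx":0,"wy":0,"wz":0,"fingers":66},{"x":-0.3,"y":0,"z":0,"wx":0,"wy":0,"wz":0,"fingers":66},{"x":-1,"y":0,"z":0,"wx":0,"wy":0,"wz":0,"fingers":66},{"x":-1.9,"y":0,"z":0,"wx":0,"wy":0,"wz":0,"fingers":66},{"x":-2.6,"y":0,"z":0,"wx":0,"wy":0,"wz":0,"fingers":66},{"x":-2.7,"y":0,"z":0,"wx":0,"wy":0,"wz":0,"fingers":66},{"x":-2.7,"y":0,"z":0,"wx":0,"wy":0,"wz":0,"fingers":66}]'
python3 - <<'E'
from h import *
im,d=robot.get_image('wrist');cv2.imwrite('pics/w10.png',im[:,:,::-1])
leaves()
print(rows_for([557.2,336.5,270],np.radians(-48)))
print(rows_for([398,195.5,270],np.radians(12.5)))
E
```

```text
time_s: 15.95
position: [607.5, -56.6, 271.2]
orientation: [-1.015, 1.57, -0.221]
ft_force: [0.7, 0.3, -0.1]
width: 56.5
[177. 202.] [513.9 361. ] [514.  361.1] [59.4 57.7] rect 0.9 jaw pca -47.6
[230. 240.] [398.4 194.3] [398.  195.7] [43.2 93.8] rect 10.4 jaw pca 12.9
{'x': np.float64(-0.013), 'y': np.float64(5.179), 'z': np.float64(4.09), 'wx': np.float64(-8.654), 'wy': np.float64(0.003), 'wz': np.float64(-0.017)}
{'x': np.float64(-0.008), 'y': np.float64(5.422), 'z': np.float64(0.554), 'wx': np.float64(3.296), 'wy': np.float64(-0.012), 'wz': np.float64(-0.011)}
```

View pics/w10.png

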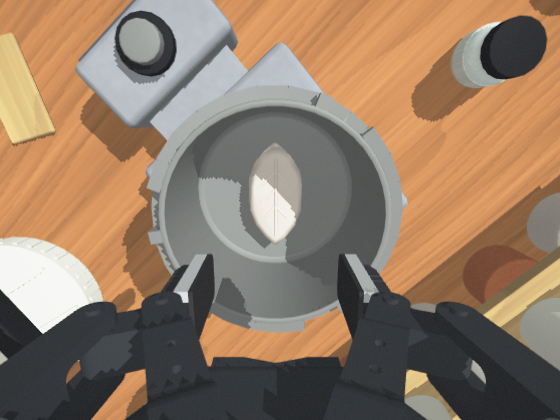

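Leaf1 is stacked neatly. Leaf4 has been knocked aside and is now at pixel (177,202), world (514,361), with the jaw angle at about -48°. I'm going there.

Run:
```python
from h import *
print(rows_for([514,361,110],np.radians(-47)))
```

```text
{'x': np.float64(2.655), 'y': np.float64(5.972), 'z': np.float64(3.88), 'wx': np.float64(-8.754), 'wy': np.float64(0.004), 'wz': np.float64(-0.017)}
```

```bash
python3 -m pendant '[{"x":0,"y":0.6,"z":0.39,"wx":-0.9,"wy":0,"wz":0,"fingers":66},{"x":0,"y":1.2,"z":0.78,"wx":-1.8,"wy":0,"wz":0,"fingers":66},{"x":0,"y":1.8,"z":1.17,"wx":-2.7,"wy":0,"wz":0,"fingers":66},{"x":0,"y":2.4,"z":1.56,"wx":-3.6,"wy":0,"wz":0,"fingers":66},{"x":0,"y":3,"z":1.95,"wx":-4.5,"wy":0,"wz":0,"fingers":66},{"x":0,"y":3.6,"z":2.34,"wx":-5.4,"wy":0,"wz":0,"fingers":66},{"x":0,"y":4.2,"z":2.73,"wx":-6.3,"wy":0,"wz":0,"fingers":66},{"x":0.5,"y":4.8,"z":3.12,"wx":-7.2,"wy":0,"wz":0,"fingers":66},{"x":1,"y":5.4,"z":3.5,"wx":-8.1,"wy":0,"wz":0,"fingers":66},{"x":1.5,"y":5.97,"z":3.88,"wx":-8.7,"wy":0,"wz":0,"fingers":66}]'
python3 -m pendant '[{"x":1.15,"y":0,"z":0,"wx":0,"wy":0,"wz":0,"fingers":66},{"x":1.15,"y":0,"z":0,"wx":0,"wy":0,"wz":0,"fingers":66},{"x":1.15,"y":0,"z":0,"wx":0,"wy":0,"wz":0,"fingers":66}]'
python3 - <<'E'
from h import *
st=robot.read_state();print(st['joint_positions'].round(2))
print(rows_for([514,361,10.5],np.radians(-47)))
im,d=robot.get_image('wrist');cv2.imwrite('pics/w11.png',im[:,:,::-1])
E
```

```text
time_s: 17.3
position: [513.8, 361.4, 177.5]
orientation: [1.32, 1.568, -2.648]
ft_force: [-0.0, -0.1, 0.8]
width: 56.4
time_s: 17.68
position: [515.2, 360.0, 111.2]
orientation: [1.375, 1.569, -2.597]
ft_force: [0.3, 0.6, 0.5]
width: 56.4
[ 0.48  0.35  1.62 -0.    1.17 -1.83]
{'x': np.float64(1.678), 'y': np.float64(-0.0), 'z': np.float64(0.024), 'wx': np.float64(-0.057), 'wy': np.float64(0.002), 'wz': np.float64(-0.011)}
```

View pics/w11.png

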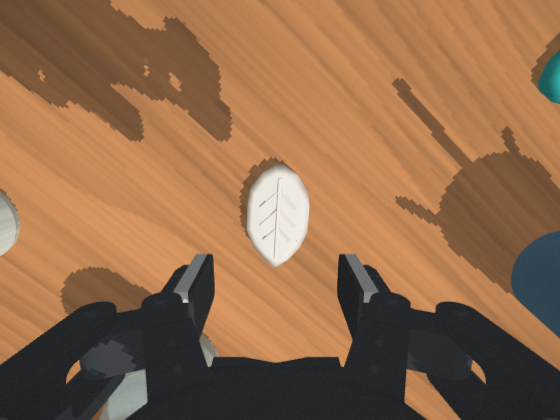

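```bash
python3 -m pendant '[{"x":0.6,"y":0,"z":0.03,"wx":0.3,"wy":0,"wz":0,"fingers":66},{"x":1.2,"y":0,"z":0.03,"wx":0.3,"wy":0,"wz":0,"fingers":66},{"x":1.55,"y":0,"z":0.03,"wx":0.3,"wy":0,"wz":0,"fingers":66},{"x":1.67,"y":0,"z":0.03,"wx":0.3,"wy":0,"wz":0,"fingers":66},{"x":1.67,"y":0,"z":0.03,"wx":0.3,"wy":0,"wz":0,"fingers":66}]'
python3 -m pendant '[{"x":0,"y":0,"z":0,"wx":0,"wy":0,"wz":0,"fingers":34},{"x":0,"y":0,"z":0,"wx":0,"wy":0,"wz":0,"fingers":34},{"x":0,"y":0,"z":0,"wx":0,"wy":0,"wz":0,"fingers":34},{"x":0,"y":0,"z":0,"wx":0,"wy":0,"wz":0,"fingers":34},{"x":0,"y":0,"z":0,"wx":0,"wy":0,"wz":0,"fingers":34}]'
python3 -m pendant '[{"x":-0.3,"y":0,"z":0,"wx":0,"wy":0,"wz":0,"fingers":34},{"x":-1,"y":0,"z":0,"wx":0,"wy":0,"wz":0,"fingers":34},{"x":-1.9,"y":0,"z":0,"wx":0,"wy":0,"wz":0,"fingers":34},{"x":-2.8,"y":0,"z":0,"wx":0,"wy":0,"wz":0,"fingers":34},{"x":-3.7,"y":0,"z":0,"wx":0,"wy":0,"wz":0,"fingers":34},{"x":-4.4,"y":0,"z":0,"wx":0,"wy":0,"wz":0,"fingers":34},{"x":-4.4,"y":0,"z":0,"wx":0,"wy":0,"wz":0,"fingers":34},{"x":-4.4,"y":0,"z":0,"wx":0,"wy":0,"wz":0,"fingers":34}]'
python3 - <<'E'
from h import *
st=robot.read_state()
print(rows_for([606,-56,272],np.radians(45.5)))
im,d=robot.get_image('wrist');cv2.imwrite('pics/w12.png',im[:,:,::-1])
E
```

```text
time_s: 18.35
position: [515.0, 362.2, 12.4]
orientation: [-1.754, 1.569, 0.505]
ft_force: [-0.7, 0.6, -0.7]
width: 56.3
time_s: 18.98
position: [515.7, 362.7, 13.7]
orientation: [-1.818, 1.567, 0.441]
ft_force: [-0.7, -1.0, 5.9]
width: 42.3
time_s: 19.98
position: [513.9, 361.9, 275.6]
orientation: [-1.793, 1.57, 0.467]
ft_force: [-0.9, -0.1, -1.0]
width: 41.8
{'x': np.float64(0.06), 'y': np.float64(3.241), 'z': np.float64(-6.353), 'wx': np.float64(8.396), 'wy': np.float64(0.001), 'wz': np.float64(0.002)}
```

View pics/w12.png

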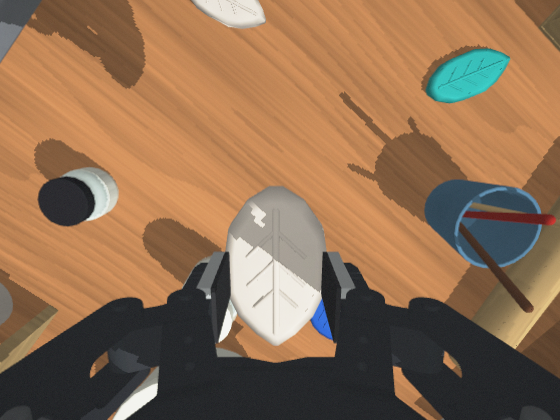

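```bash
python3 -m pendant '[{"x":0,"y":0.3,"z":-0.6,"wx":0.8,"wy":0,"wz":0,"fingers":34},{"x":0,"y":0.65,"z":-1.3,"wx":1.6,"wy":0,"wz":0,"fingers":34},{"x":0,"y":1,"z":-2,"wx":2.5,"wy":0,"wz":0,"fingers":34},{"x":0,"y":1.35,"z":-2.7,"wx":3.4,"wy":0,"wz":0,"fingers":34},{"x":0,"y":1.7,"z":-3.4,"wx":4.3,"wy":0,"wz":0,"fingers":34},{"x":0,"y":2.05,"z":-4.1,"wx":5.2,"wy":0,"wz":0,"fingers":34},{"x":0,"y":2.4,"z":-4.8,"wx":6.1,"wy":0,"wz":0,"fingers":34},{"x":0,"y":2.7,"z":-5.4,"wx":7,"wy":0,"wz":0,"fingers":34},{"x":0,"y":3,"z":-6,"wx":7.9,"wy":0,"wz":0,"fingers":34},{"x":0.06,"y":3.24,"z":-6.35,"wx":8.4,"wy":0,"wz":0,"fingers":34}]'
python3 -m pendant '[{"x":0,"y":0,"z":0,"wx":0,"wy":0,"wz":0,"fingers":34},{"x":0,"y":0,"z":0,"wx":0,"wy":0,"wz":0,"fingers":34}]'
python3 - <<'E'
from h import *
st=robot.read_state()
print(rows_for([606,-56,124],np.radians(45.5)))
im,d=robot.get_image('wrist');cv2.imwrite('pics/w13.png',im[:,:,::-1])
E
```

```text
time_s: 21.28
position: [605.6, -57.5, 269.7]
orientation: [2.209, 1.568, 2.997]
ft_force: [0.2, 0.4, -0.2]
width: 42.3
time_s: 21.52
position: [605.6, -55.0, 270.4]
orientation: [1.922, 1.568, 2.717]
ft_force: [0.0, 0.1, -0.5]
width: 42.1
{'x': np.float64(2.44), 'y': np.float64(-0.022), 'z': np.float64(-0.004), 'wx': np.float64(0.003), 'wy': np.float64(-0.005), 'wz': np.float64(-0.014)}
```

View pics/w13.png

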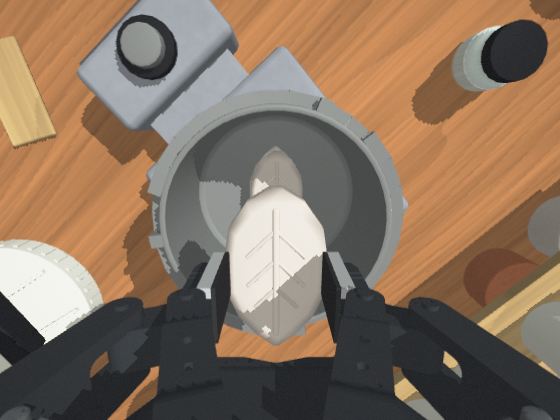

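```bash
python3 -m pendant '[{"x":0.5,"y":-0.02,"z":0,"wx":0,"wy":0,"wz":0,"fingers":34},{"x":1.2,"y":-0.02,"z":0,"wx":0,"wy":0,"wz":0,"fingers":34},{"x":1.8,"y":-0.02,"z":0,"wx":0,"wy":0,"wz":0,"fingers":34},{"x":2.2,"y":-0.02,"z":0,"wx":0,"wy":0,"wz":0,"fingers":34},{"x":2.4,"y":-0.02,"z":0,"wx":0,"wy":0,"wz":0,"fingers":34},{"x":2.44,"y":-0.02,"z":0,"wx":0,"wy":0,"wz":0,"fingers":34},{"x":2.44,"y":-0.02,"z":0,"wx":0,"wy":0,"wz":0,"fingers":34}]'
python3 -m pendant '[{"x":0.03,"y":0,"z":0,"wx":0,"wy":0,"wz":0,"fingers":34},{"x":0.04,"y":0,"z":0,"wx":0,"wy":0,"wz":0,"fingers":34}]'
```

```text
time_s: 22.45
position: [607.8, -56.4, 126.4]
orientation: [-1.005, 1.569, -0.211]
ft_force: [0.3, -0.4, -0.4]
width: 42.2
time_s: 22.7
position: [607.5, -56.7, 123.6]
orientation: [-1.021, 1.57, -0.228]
ft_force: [0.7, 0.8, -0.4]
width: 42.0
```

```bash
python3 -m pendant '[{"x":0.02,"y":0,"z":0,"wx":0,"wy":0,"wz":0,"fingers":34},{"x":0.03,"y":0,"z":0,"wx":0,"wy":0,"wz":0,"fingers":34}]'
```

```text
time_s: 22.95
position: [607.1, -56.6, 121.1]
orientation: [1.87, 1.571, 2.663]
ft_force: [-0.8, -0.3, -0.5]
width: 41.9
```

```bash
python3 -m pendant '[{"x":0.02,"y":0,"z":0,"wx":0,"wy":0,"wz":0,"fingers":34},{"x":0.02,"y":0,"z":0,"wx":0,"wy":0,"wz":0,"fingers":34}]'
python3 -m pendant '[{"x":0,"y":0,"z":0,"wx":0,"wy":0,"wz":0,"fingers":50},{"x":0,"y":0,"z":0,"wx":0,"wy":0,"wz":0,"fingers":64},{"x":-0.3,"y":0,"z":0,"wx":0,"wy":0,"wz":0,"fingers":64},{"x":-1,"y":0,"z":0,"wx":0,"wy":0,"wz":0,"fingers":64},{"x":-1.9,"y":0,"z":0,"wx":0,"wy":0,"wz":0,"fingers":64},{"x":-2.5,"y":0,"z":0,"wx":0,"wy":0,"wz":0,"fingers":64},{"x":-2.5,"y":0,"z":0,"wx":0,"wy":0,"wz":0,"fingers":64},{"x":-2.5,"y":0,"z":0,"wx":0,"wy":0,"wz":0,"fingers":64}]'
python3 - <<'E'
from h import *
im,d=robot.get_image('wrist');cv2.imwrite('pics/w14.png',im[:,:,::-1])
leaves('t2')
print(rows_for([398,195.2,110],np.radians(12.5)))
E
```

```text
time_s: 23.2
position: [607.2, -56.7, 120.8]
orientation: [-1.388, 1.57, -0.594]
ft_force: [-2.4, 0.2, 5.0]
width: 42.1
time_s: 24.2
position: [606.8, -56.5, 269.9]
orientation: [1.934, 1.571, 2.727]
ft_force: [0.5, -0.1, -1.0]
width: 54.7
[230. 240.] [398.3 194.3] [398.  195.7] [43.2 93.8] rect 10.4 jaw pca 13.1
{'x': np.float64(2.65), 'y': np.float64(5.408), 'z': np.float64(0.559), 'wx': np.float64(3.296), 'wy': np.float64(-0.013), 'wz': np.float64(-0.011)}
```

View pics/w14.png

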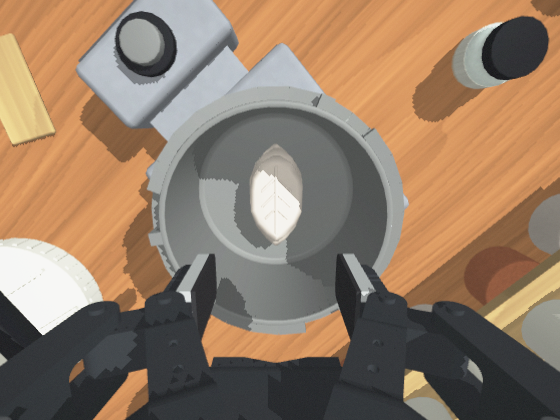

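View pics/t2.png

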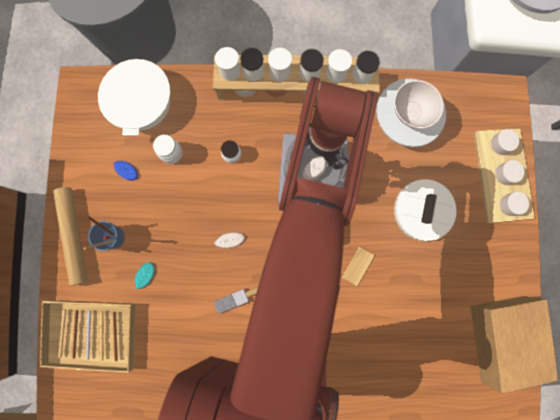

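Three leaves are stacked and only leaf2, at (230,240), is left on the table. Going for it now.

```bash
python3 -m pendant '[{"x":0,"y":0.7,"z":0.07,"wx":0.4,"wy":0,"wz":0,"fingers":64},{"x":0,"y":1.4,"z":0.14,"wx":0.9,"wy":0,"wz":0,"fingers":64},{"x":0,"y":2.2,"z":0.22,"wx":1.4,"wy":0,"wz":0,"fingers":64},{"x":0,"y":3,"z":0.3,"wx":1.9,"wy":0,"wz":0,"fingers":64},{"x":0.3,"y":3.9,"z":0.4,"wx":2.4,"wy":0,"wz":0,"fingers":64},{"x":0.9,"y":4.7,"z":0.48,"wx":2.9,"wy":0,"wz":0,"fingers":64},{"x":1.6,"y":5.41,"z":0.56,"wx":3.3,"wy":0,"wz":0,"fingers":64},{"x":2.3,"y":5.41,"z":0.56,"wx":3.3,"wy":0,"wz":0,"fingers":64},{"x":2.65,"y":5.41,"z":0.56,"wx":3.3,"wy":0,"wz":0,"fingers":64},{"x":2.65,"y":5.41,"z":0.56,"wx":3.3,"wy":0,"wz":0,"fingers":64}]'
python3 - <<'E'
from h import *
st=robot.read_state();print(st['joint_positions'].round(2))
print(rows_for([398,195.2,10.5],np.radians(12.5)))
im,d=robot.get_image('wrist');cv2.imwrite('pics/w15.png',im[:,:,::-1])
E
```

```text
time_s: 25.55
position: [396.6, 194.4, 108.1]
orientation: [-3.078, 1.564, -2.86]
ft_force: [-0.5, 0.8, 0.0]
width: 54.8
[ 0.28 -0.08  2.1  -0.    1.12  0.06]
{'x': np.float64(1.626), 'y': np.float64(0.008), 'z': np.float64(0.036), 'wx': np.float64(-0.002), 'wy': np.float64(-0.038), 'wz': np.float64(0.002)}
```

View pics/w15.png

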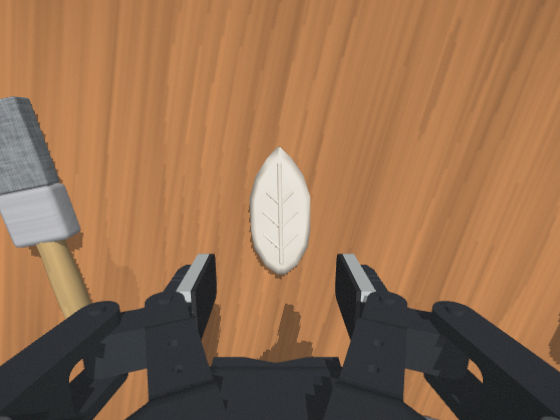

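```bash
python3 -m pendant '[{"x":0.6,"y":0,"z":0.04,"wx":0,"wy":0,"wz":0,"fingers":64},{"x":1.2,"y":0,"z":0.04,"wx":0,"wy":0,"wz":0,"fingers":64},{"x":1.5,"y":0,"z":0.04,"wx":0,"wy":0,"wz":0,"fingers":64},{"x":1.61,"y":0,"z":0.04,"wx":0,"wy":0,"wz":0,"fingers":64},{"x":1.61,"y":0,"z":0.04,"wx":0,"wy":0,"wz":0,"fingers":64}]'
python3 -m pendant '[{"x":0,"y":0,"z":0,"wx":0,"wy":0,"wz":0,"fingers":32},{"x":0,"y":0,"z":0,"wx":0,"wy":0,"wz":0,"fingers":32},{"x":0,"y":0,"z":0,"wx":0,"wy":0,"wz":0,"fingers":32},{"x":0,"y":0,"z":0,"wx":0,"wy":0,"wz":0,"fingers":32},{"x":0,"y":0,"z":0,"wx":0,"wy":0,"wz":0,"fingers":32}]'
python3 -m pendant '[{"x":-0.3,"y":0,"z":0,"wx":0,"wy":0,"wz":0,"fingers":32},{"x":-1,"y":0,"z":0,"wx":0,"wy":0,"wz":0,"fingers":32},{"x":-1.9,"y":0,"z":0,"wx":0,"wy":0,"wz":0,"fingers":32},{"x":-2.8,"y":0,"z":0,"wx":0,"wy":0,"wz":0,"fingers":32},{"x":-3.7,"y":0,"z":0,"wx":0,"wy":0,"wz":0,"fingers":32},{"x":-4.4,"y":0,"z":0,"wx":0,"wy":0,"wz":0,"fingers":32},{"x":-4.4,"y":0,"z":0,"wx":0,"wy":0,"wz":0,"fingers":32},{"x":-4.4,"y":0,"z":0,"wx":0,"wy":0,"wz":0,"fingers":32}]'
python3 - <<'E'
from h import *
st=robot.read_state()
print(rows_for([606,-56,272],np.radians(45.5)))
im,d=robot.get_image('wrist');cv2.imwrite('pics/w16.png',im[:,:,::-1])
E
```

```text
time_s: 26.22
position: [402.3, 195.6, 15.0]
orientation: [0.061, 1.57, 0.278]
ft_force: [-0.7, 0.4, 0.1]
width: 54.7
time_s: 26.85
position: [404.3, 196.4, 18.6]
orientation: [0.042, 1.567, 0.26]
ft_force: [-8.2, -2.2, 28.3]
width: 27.5
time_s: 27.85
position: [401.5, 195.5, 278.5]
orientation: [0.024, 1.57, 0.241]
ft_force: [1.4, 0.1, -0.8]
width: 27.9
{'x': np.float64(0.11), 'y': np.float64(-4.829), 'z': np.float64(2.424), 'wx': np.float64(-3.304), 'wy': np.float64(0.005), 'wz': np.float64(0.001)}
```

View pics/w16.png

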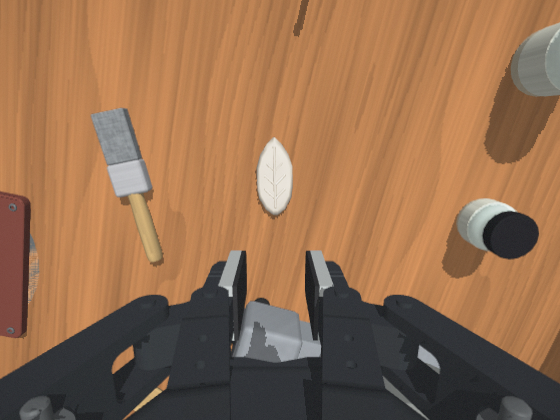

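The grasp missed: the fingers slid up over the leaf because I was about 4 mm too high. The leaf is still on the table, at (275,177) in the wrist view. I'll measure it again and go lower.

```bash
python3 -m pendant '[{"x":1.0,"y":0,"z":0,"wx":0,"wy":0,"wz":0,"fingers":64},{"x":2.0,"y":0,"z":0,"wx":0,"wy":0,"wz":0,"fingers":64},{"x":2.8,"y":0,"z":0,"wx":0,"wy":0,"wz":0,"fingers":64},{"x":2.8,"y":0,"z":0,"wx":0,"wy":0,"wz":0,"fingers":64},{"x":2.8,"y":0,"z":0,"wx":0,"wy":0,"wz":0,"fingers":64}]'
python3 - <<'E'
from h import *
st=robot.read_state();c=cam('wrist',st)
im,d=robot.get_image('wrist');cv2.imwrite('pics/w17.png',im[:,:,::-1])
hsv=cv2.cvtColor(im,cv2.COLOR_RGB2HSV);m=((hsv[...,1]<70)&(hsv[...,2]>130)).astype(np.uint8)
n,l,s,ce=cv2.connectedComponentsWithStats(m)
for i in range(1,n):
    if 1500<s[i,4]<15000:
        v,u=np.nonzero(l==i);P=atz(c,np.c_[u,v],8)[:,:2];r=cv2.minAreaRect(P.astype(np.float32));w=np.linalg.eigh(np.cov(P.T))[1][:,1]
        print(ce[i],P.mean(0),r,np.degrees(np.arctan2(w[1],w[0]))%180-90)
print(rows_for([398,195.2,8.5],np.radians(12.5)))
E
```

```text
time_s: 28.52
position: [402.2, 195.7, 111.4]
orientation: [0.105, 1.57, 0.322]
ft_force: [-0.2, 0.7, 1.1]
width: 54.5
[ 13.14982403 153.52388135] [210.44454453 198.15754863] ((214.72230529785156, 203.0126495361328), (26.82875633239746, 66.59107971191406), 0.1008046567440033) 9.218515006931597
[272.84069541 211.25687422] [400.13901483 196.11865665] ((399.98529052734375, 195.99266052246094), (44.03520965576172, 96.06086730957031), 13.657182693481445) 13.603009497051431
[ 27.73208191 215.62696246] [221.54080441 153.68280597] ((223.67807006835938, 154.55029296875), (53.066707611083984, 41.27322006225586), 23.967557907104492) -30.091442240536864
{'x': np.float64(1.73), 'y': np.float64(0.005), 'z': np.float64(-0.091), 'wx': np.float64(-0.004), 'wy': np.float64(0.017), 'wz': np.float64(-0.001)}
```

View pics/w17.png

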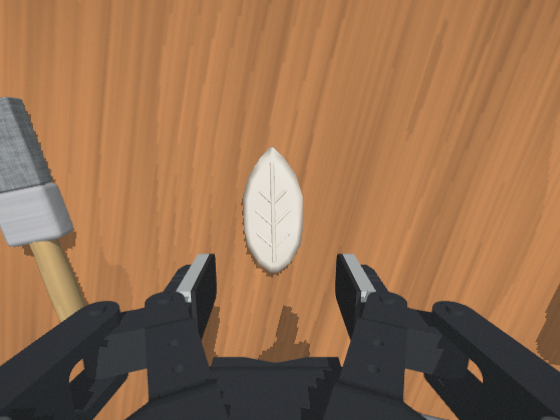

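```bash
python3 -m pendant '[{"x":0.6,"y":0,"z":-0.04,"wx":0,"wy":0,"wz":0,"fingers":64},{"x":1.2,"y":0,"z":-0.04,"wx":0,"wy":0,"wz":0,"fingers":64},{"x":1.5,"y":0,"z":-0.04,"wx":0,"wy":0,"wz":0,"fingers":64},{"x":1.66,"y":0,"z":-0.04,"wx":0,"wy":0,"wz":0,"fingers":64},{"x":1.7,"y":0,"z":-0.04,"wx":0,"wy":0,"wz":0,"fingers":64},{"x":1.7,"y":0,"z":-0.04,"wx":0,"wy":0,"wz":0,"fingers":64},{"x":1.7,"y":0,"z":-0.04,"wx":0,"wy":0,"wz":0,"fingers":64},{"x":1.7,"y":0,"z":-0.04,"wx":0,"wy":0,"wz":0,"fingers":64}]'
```

```text
time_s: 29.58
position: [399.7, 195.2, 8.8]
orientation: [0.066, 1.57, 0.284]
ft_force: [0.1, 0.2, 0.4]
width: 54.6
```

```bash
python3 -m pendant '[{"x":0,"y":0,"z":0,"wx":0,"wy":0,"wz":0,"fingers":36},{"x":0,"y":0,"z":0,"wx":0,"wy":0,"wz":0,"fingers":36},{"x":0,"y":0,"z":0,"wx":0,"wy":0,"wz":0,"fingers":36},{"x":0,"y":0,"z":0,"wx":0,"wy":0,"wz":0,"fingers":36},{"x":0,"y":0,"z":0,"wx":0,"wy":0,"wz":0,"fingers":36}]'
```

```text
time_s: 30.2
position: [399.9, 195.2, 9.0]
orientation: [0.061, 1.57, 0.279]
ft_force: [-2.0, 0.0, 4.9]
width: 41.9
```

Width reads 41.9 mm this time, so the leaf is gripped. Lifting.

```bash
python3 -m pendant '[{"x":-0.3,"y":0,"z":0,"wx":0,"wy":0,"wz":0,"fingers":34},{"x":-1,"y":0,"z":0,"wx":0,"wy":0,"wz":0,"fingers":34},{"x":-1.9,"y":0,"z":0,"wx":0,"wy":0,"wz":0,"fingers":34},{"x":-2.8,"y":0,"z":0,"wx":0,"wy":0,"wz":0,"fingers":34},{"x":-3.7,"y":0,"z":0,"wx":0,"wy":0,"wz":0,"fingers":34},{"x":-4.4,"y":0,"z":0,"wx":0,"wy":0,"wz":0,"fingers":34},{"x":-4.4,"y":0,"z":0,"wx":0,"wy":0,"wz":0,"fingers":34},{"x":-4.4,"y":0,"z":0,"wx":0,"wy":0,"wz":0,"fingers":34}]'
python3 - <<'E'
from h import *
print(rows_for([606,-56,272],np.radians(45.5)))
E
```

```text
time_s: 31.2
position: [398.8, 194.9, 271.3]
orientation: [-3.084, 1.57, -2.866]
ft_force: [0.4, 0.9, -1.8]
width: 41.8
{'x': np.float64(-0.014), 'y': np.float64(-4.828), 'z': np.float64(2.47), 'wx': np.float64(-3.304), 'wy': np.float64(-0.007), 'wz': np.float64(-0.002)}
```

```bash
python3 -m pendant '[{"x":0,"y":-0.6,"z":0.31,"wx":-0.4,"wy":0,"wz":0,"fingers":34},{"x":0,"y":-1.3,"z":0.66,"wx":-0.9,"wy":0,"wz":0,"fingers":34},{"x":0,"y":-2,"z":1.02,"wx":-1.4,"wy":0,"wz":0,"fingers":34},{"x":0,"y":-2.8,"z":1.43,"wx":-1.9,"wy":0,"wz":0,"fingers":34},{"x":0,"y":-3.6,"z":1.84,"wx":-2.5,"wy":0,"wz":0,"fingers":34},{"x":0,"y":-4.3,"z":2.2,"wx":-3,"wy":0,"wz":0,"fingers":34},{"x":0,"y":-4.83,"z":2.47,"wx":-3.3,"wy":0,"wz":0,"fingers":34},{"x":0,"y":-4.83,"z":2.47,"wx":-3.3,"wy":0,"wz":0,"fingers":34},{"x":0,"y":-4.83,"z":2.47,"wx":-3.3,"wy":0,"wz":0,"fingers":34}]'
python3 - <<'E'
from h import *
st=robot.read_state()
print(rows_for([606,-56,134],np.radians(45.5)))
im,d=robot.get_image('wrist');cv2.imwrite('pics/w18.png',im[:,:,::-1])
E
```

```text
time_s: 32.33
position: [605.4, -55.4, 270.1]
orientation: [2.031, 1.567, 2.823]
ft_force: [-0.3, 0.0, -1.0]
width: 41.9
{'x': np.float64(2.268), 'y': np.float64(-0.023), 'z': np.float64(0.005), 'wx': np.float64(-0.008), 'wy': np.float64(-0.01), 'wz': np.float64(-0.021)}
```

View pics/w18.png

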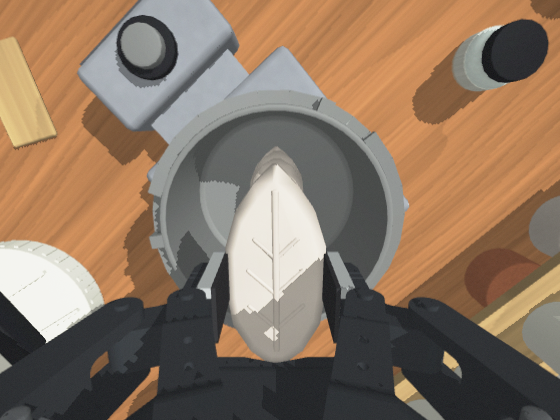

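```bash
python3 -m pendant '[{"x":0.5,"y":-0.02,"z":0,"wx":0,"wy":0,"wz":0,"fingers":34},{"x":1.1,"y":-0.02,"z":0,"wx":0,"wy":0,"wz":0,"fingers":34},{"x":1.7,"y":-0.02,"z":0,"wx":0,"wy":0,"wz":0,"fingers":34},{"x":2.1,"y":-0.02,"z":0,"wx":0,"wy":0,"wz":0,"fingers":34},{"x":2.27,"y":-0.02,"z":0,"wx":0,"wy":0,"wz":0,"fingers":34},{"x":2.27,"y":-0.02,"z":0,"wx":0,"wy":0,"wz":0,"fingers":34},{"x":2.27,"y":-0.02,"z":0,"wx":0,"wy":0,"wz":0,"fingers":34}]'
python3 -m pendant '[{"x":0.03,"y":0,"z":0,"wx":0,"wy":0,"wz":0,"fingers":34},{"x":0.05,"y":0,"z":0,"wx":0,"wy":0,"wz":0,"fingers":34}]'
python3 -m pendant '[{"x":0.02,"y":0,"z":0,"wx":0,"wy":0,"wz":0,"fingers":34},{"x":0.03,"y":0,"z":0,"wx":0,"wy":0,"wz":0,"fingers":34}]'
```

```text
time_s: 33.25
position: [608.2, -56.7, 137.7]
orientation: [-1.006, 1.568, -0.212]
ft_force: [-0.0, -0.6, -0.7]
width: 41.7
time_s: 33.5
position: [607.7, -56.9, 133.7]
orientation: [-1.031, 1.57, -0.238]
ft_force: [-1.0, 0.5, -0.0]
width: 41.8
time_s: 33.75
position: [607.3, -56.8, 131.2]
orientation: [2.066, 1.571, 2.859]
ft_force: [0.0, -0.2, -1.0]
width: 41.7
```

```bash
python3 -m pendant '[{"x":0.03,"y":0,"z":0,"wx":0,"wy":0,"wz":0,"fingers":34},{"x":0.03,"y":0,"z":0,"wx":0,"wy":0,"wz":0,"fingers":34}]'
python3 -m pendant '[{"x":0.02,"y":0,"z":0,"wx":0,"wy":0,"wz":0,"fingers":34},{"x":0.02,"y":0,"z":0,"wx":0,"wy":0,"wz":0,"fingers":34}]'
```

```text
time_s: 34.0
position: [607.2, -56.8, 129.2]
orientation: [2.092, 1.57, 2.886]
ft_force: [-0.5, 0.2, -0.4]
width: 42.0
time_s: 34.25
position: [607.3, -56.8, 128.2]
orientation: [2.217, 1.571, 3.01]
ft_force: [0.7, -0.3, -1.4]
width: 42.0
```

```bash
python3 -m pendant '[{"x":0.02,"y":0,"z":0,"wx":0,"wy":0,"wz":0,"fingers":34},{"x":0.03,"y":0,"z":0,"wx":0,"wy":0,"wz":0,"fingers":34},{"x":0.03,"y":0,"z":0,"wx":0,"wy":0,"wz":0,"fingers":34}]'
```

```text
time_s: 34.62
position: [607.5, -56.8, 127.1]
orientation: [-0.916, 1.57, -0.123]
ft_force: [-2.7, 0.7, 5.1]
width: 41.5
```

Contact at 5 N. Releasing.

```bash
python3 -m pendant '[{"x":0,"y":0,"z":0,"wx":0,"wy":0,"wz":0,"fingers":54},{"x":0,"y":0,"z":0,"wx":0,"wy":0,"wz":0,"fingers":64},{"x":-0.3,"y":0,"z":0,"wx":0,"wy":0,"wz":0,"fingers":64},{"x":-1,"y":0,"z":0,"wx":0,"wy":0,"wz":0,"fingers":64},{"x":-1.9,"y":0,"z":0,"wx":0,"wy":0,"wz":0,"fingers":64},{"x":-2.6,"y":0,"z":0,"wx":0,"wy":0,"wz":0,"fingers":64},{"x":-3,"y":0,"z":0,"wx":0,"wy":0,"wz":0,"fingers":64},{"x":-3,"y":0,"z":0,"wx":0,"wy":0,"wz":0,"fingers":64}]'
python3 - <<'E'
from h import *
st=robot.read_state();print(st['joint_positions'].round(2))
im,d=robot.get_image('wrist');cv2.imwrite('pics/w19.png',im[:,:,::-1])
im,d=leaves('t3')
c=cam('top');P,u,v=cloud(c,d)
q=P[(np.hypot(P[:,0]-498,P[:,1]+405)<150)&(P[:,2]>60)&(P[:,2]<85)]
r=cv2.minAreaRect(q[:,:2].astype(np.float32));print(len(q),q.mean(0),r)
w=np.linalg.eigh(np.cov(q[:,:2].T))[1][:,1];print(np.degrees(np.arctan2(w[1],w[0])))
q=P[(np.hypot(P[:,0]-498,P[:,1]+405)<150)&(P[:,2]>30)&(P[:,2]<50)];print('disc',cv2.minEnclosingCircle(q[:,:2].astype(np.float32)))
E
```

```text
time_s: 35.62
position: [608.8, -57.1, 310.6]
orientation: [-1.02, 1.564, -0.226]
ft_force: [-0.4, -0.6, -1.4]
width: 54.4
[-0.22  0.15  1.48 -0.    1.51 -1.02]
248 [ 497.77670559 -403.31742933   71.09143673] ((498.1225280761719, -404.7381286621094), (24.658227920532227, 86.87294006347656), 77.04181671142578)
167.37040932855285
disc ((498.6377258300781, -405.77471923828125), 95.5535888671875)
```

View pics/w19.png

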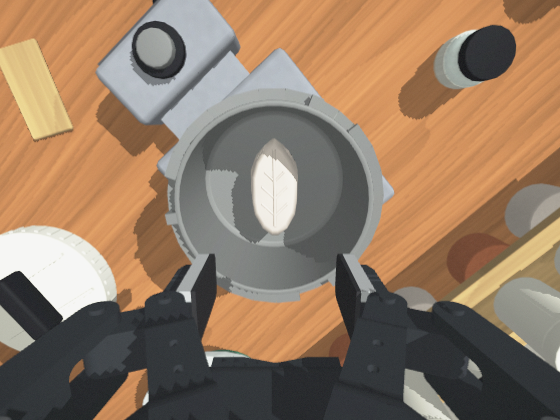

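View pics/t3.png

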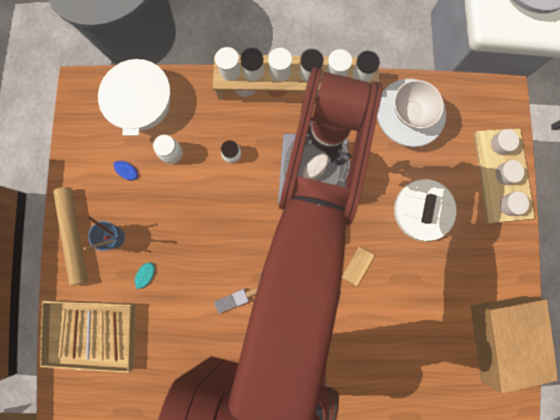

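All four leaves are stacked in the bowl and the table has no more. Next is the lid, centre (498,-405), with the bar running at 167°. I'll grip it with the jaw at -103° so the wrist has room to turn anticlockwise.

Run:
```python
from h import *
st=robot.read_state();R=rpy(st['orientation'])
z=R[:,2];print(np.degrees(np.arctan2(z[1],z[0])))
print(rows_for([498.2,-404.8,160],np.radians(77)))
```

```text
45.46110009020209
{'x': np.float64(2.437), 'y': np.float64(-2.775), 'z': np.float64(-5.408), 'wx': np.float64(-3.154), 'wy': np.float64(-0.0), 'wz': np.float64(-0.001)}
```

```bash
python3 -m pendant '[{"x":0,"y":-0.3,"z":-0.6,"wx":1,"wy":0,"wz":0,"fingers":64},{"x":0,"y":-0.6,"z":-1.2,"wx":2,"wy":0,"wz":0,"fingers":64},{"x":0,"y":-0.95,"z":-1.8,"wx":3,"wy":0,"wz":0,"fingers":64},{"x":0,"y":-1.25,"z":-2.4,"wx":4,"wy":0,"wz":0,"fingers":64},{"x":0,"y":-1.55,"z":-3,"wx":5,"wy":0,"wz":0,"fingers":64},{"x":0,"y":-1.85,"z":-3.6,"wx":6,"wy":0,"wz":0,"fingers":64},{"x":0,"y":-2.15,"z":-4.2,"wx":7,"wy":0,"wz":0,"fingers":64},{"x":0.4,"y":-2.45,"z":-4.8,"wx":8,"wy":0,"wz":0,"fingers":64},{"x":0.8,"y":-2.78,"z":-5.4,"wx":9,"wy":0,"wz":0,"fingers":64},{"x":1,"y":-2.78,"z":-5.41,"wx":10,"wy":0,"wz":0,"fingers":64}]'
python3 -m pendant '[{"x":0.3,"y":0,"z":0,"wx":1,"wy":0,"wz":0,"fingers":64},{"x":0.6,"y":0,"z":0,"wx":2,"wy":0,"wz":0,"fingers":64},{"x":0.9,"y":0,"z":0,"wx":3,"wy":0,"wz":0,"fingers":64},{"x":1.2,"y":0,"z":0,"wx":4,"wy":0,"wz":0,"fingers":64},{"x":1.43,"y":0,"z":0,"wx":4.85,"wy":0,"wz":0,"fingers":64},{"x":1.43,"y":0,"z":0,"wx":4.85,"wy":0,"wz":0,"fingers":64},{"x":1.43,"y":0,"z":0,"wx":4.85,"wy":0,"wz":0,"fingers":64}]'
python3 - <<'E'
from h import *
st=robot.read_state();print(st['joint_positions'].round(2));c=cam('wrist',st)
im,d=robot.get_image('wrist');cv2.imwrite('pics/w20.png',im[:,:,::-1])
P,u,v=cloud(c,d)
q=P[(np.hypot(P[:,0]-498,P[:,1]+405)<60)&(P[:,2]>60)&(P[:,2]<78)&(v<250)]
r=cv2.minAreaRect(q[:,:2].astype(np.float32));print(len(q),q.mean(0),r)
print(rows_for([498.2,-404.8,90],np.radians(77)))
E
```

```text
time_s: 36.98
position: [495.8, -406.6, 241.8]
orientation: [-2.869, 1.565, 2.453]
ft_force: [-0.0, 1.2, -0.3]
width: 54.7
time_s: 37.85
position: [498.3, -404.9, 160.2]
orientation: [-2.128, 1.57, 2.36]
ft_force: [-0.2, -0.4, 0.7]
width: 54.7
[-0.81  0.32  1.55 -0.    1.27  0.99]
3633 [ 512.00163089 -409.40613831   74.5482042 ] ((509.5290222167969, -408.6488342285156), (25.871116638183594, 70.67446899414062), 78.02465057373047)
{'x': np.float64(1.181), 'y': np.float64(-0.009), 'z': np.float64(-0.005), 'wx': np.float64(0.009), 'wy': np.float64(0.0), 'wz': np.float64(-0.001)}
```

View pics/w20.png

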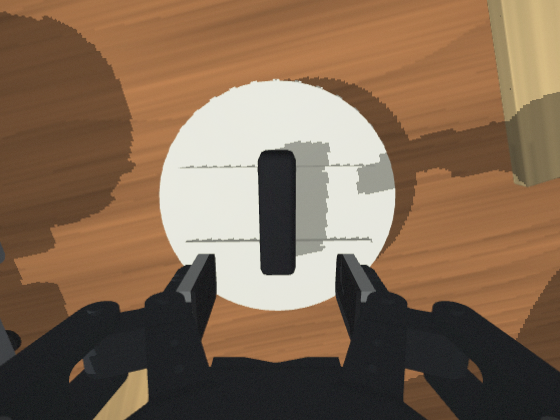

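The bar is centred and aligned at (277,212). Descending to grip it.

```bash
python3 -m pendant '[{"x":0.5,"y":-0.01,"z":0,"wx":-0.1,"wy":0,"wz":0,"fingers":64},{"x":1.1,"y":-0.01,"z":0,"wx":-0.1,"wy":0,"wz":0,"fingers":64},{"x":1.5,"y":-0.01,"z":0,"wx":-0.1,"wy":0,"wz":0,"fingers":64},{"x":1.72,"y":-0.01,"z":0,"wx":-0.1,"wy":0,"wz":0,"fingers":64},{"x":1.74,"y":-0.01,"z":0,"wx":-0.1,"wy":0,"wz":0,"fingers":64},{"x":1.74,"y":-0.01,"z":0,"wx":-0.1,"wy":0,"wz":0,"fingers":64},{"x":1.74,"y":-0.01,"z":0,"wx":-0.1,"wy":0,"wz":0,"fingers":64}]'
python3 -m pendant '[{"x":0,"y":0,"z":0,"wx":0,"wy":0,"wz":0,"fingers":50},{"x":0,"y":0,"z":0,"wx":0,"wy":0,"wz":0,"fingers":36},{"x":0,"y":0,"z":0,"wx":0,"wy":0,"wz":0,"fingers":15},{"x":0,"y":0,"z":0,"wx":0,"wy":0,"wz":0,"fingers":15},{"x":0,"y":0,"z":0,"wx":0,"wy":0,"wz":0,"fingers":15},{"x":0,"y":0,"z":0,"wx":0,"wy":0,"wz":0,"fingers":15}]'
```

```text
time_s: 38.78
position: [498.7, -405.8, 57.8]
orientation: [0.975, 1.568, -0.806]
ft_force: [0.2, 0.4, -0.1]
width: 54.9
time_s: 39.52
position: [498.3, -405.2, 56.9]
orientation: [0.987, 1.57, -0.793]
ft_force: [-0.7, 0.5, 5.6]
width: 24.7
```

```bash
python3 -m pendant '[{"x":-0.3,"y":0,"z":0,"wx":0,"wy":0,"wz":0,"fingers":15},{"x":-0.8,"y":0,"z":0,"wx":0,"wy":0,"wz":0,"fingers":15},{"x":-1.5,"y":0,"z":0,"wx":0,"wy":0,"wz":0,"fingers":15},{"x":-2.2,"y":0,"z":0,"wx":0,"wy":0,"wz":0,"fingers":15},{"x":-2.9,"y":0,"z":0,"wx":0,"wy":0,"wz":0,"fingers":15},{"x":-3.6,"y":0,"z":0,"wx":0,"wy":0,"wz":0,"fingers":15},{"x":-4,"y":0,"z":0,"wx":0,"wy":0,"wz":0,"fingers":15},{"x":-4.2,"y":0,"z":0,"wx":0,"wy":0,"wz":0,"fingers":15},{"x":-4.2,"y":0,"z":0,"wx":0,"wy":0,"wz":0,"fingers":15}]'
python3 - <<'E'
from h import *
print(rows_for([606,-56,308]))
im,d=robot.get_image('scene');cv2.imwrite('pics/s2.png',im[:,:,::-1])
E
```

```text
time_s: 40.65
position: [498.0, -405.0, 308.7]
orientation: [0.94, 1.57, -0.841]
ft_force: [-0.5, 0.5, -3.6]
width: 24.7
{'x': np.float64(0.009), 'y': np.float64(0.547), 'z': np.float64(-6.065)}
```

View pics/s2.png

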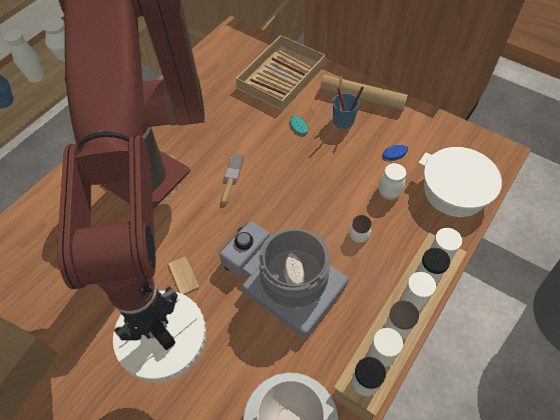

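The lid is held level and the table is clear of white leaves. Carrying it over the bowl.

```bash
python3 -m pendant '[{"x":0,"y":0.05,"z":-0.5,"wx":0,"wy":0,"wz":0,"fingers":15},{"x":0,"y":0.1,"z":-1.2,"wx":0,"wy":0,"wz":0,"fingers":15},{"x":0,"y":0.2,"z":-2,"wx":0,"wy":0,"wz":0,"fingers":15},{"x":0,"y":0.27,"z":-2.8,"wx":0,"wy":0,"wz":0,"fingers":15},{"x":0,"y":0.34,"z":-3.6,"wx":0,"wy":0,"wz":0,"fingers":15},{"x":0,"y":0.4,"z":-4.4,"wx":0,"wy":0,"wz":0,"fingers":15},{"x":0,"y":0.47,"z":-5.2,"wx":0,"wy":0,"wz":0,"fingers":15},{"x":0,"y":0.55,"z":-5.8,"wx":0,"wy":0,"wz":0,"fingers":15},{"x":0,"y":0.55,"z":-6.07,"wx":0,"wy":0,"wz":0,"fingers":15},{"x":0,"y":0.55,"z":-6.07,"wx":0,"wy":0,"wz":0,"fingers":15}]'
python3 -m pendant '[{"x":0,"y":0,"z":0,"wx":0,"wy":0,"wz":0,"fingers":15},{"x":0,"y":0,"z":0,"wx":0,"wy":0,"wz":0,"fingers":15},{"x":0,"y":0,"z":0,"wx":0,"wy":0,"wz":0,"fingers":15}]'
python3 - <<'E'
from h import *
st=robot.read_state();print(st['joint_positions'].round(2),rows_for([606,-56,240],np.radians(78)))
E
```

```text
time_s: 41.95
position: [605.7, -55.1, 306.9]
orientation: [-1.433, 1.568, 3.071]
ft_force: [0.9, -0.9, -2.8]
width: 25.0
time_s: 42.32
position: [606.1, -56.7, 308.4]
orientation: [0.937, 1.571, -0.845]
ft_force: [-0.6, -0.7, -2.8]
width: 24.5
[-0.22  0.15  1.48 -0.    1.51  1.56] {'x': np.float64(1.14), 'y': np.float64(-0.005), 'z': np.float64(-0.011), 'wx': np.float64(-0.012), 'wy': np.float64(0.001), 'wz': np.float64(-0.001)}
```

```bash
python3 -m pendant '[{"x":0.4,"y":0,"z":0,"wx":0,"wy":0,"wz":0,"fingers":15},{"x":0.8,"y":0,"z":0,"wx":0,"wy":0,"wz":0,"fingers":15},{"x":1.0,"y":0,"z":0,"wx":0,"wy":0,"wz":0,"fingers":15},{"x":1.05,"y":0,"z":0,"wx":0,"wy":0,"wz":0,"fingers":15},{"x":1.05,"y":0,"z":0,"wx":0,"wy":0,"wz":0,"fingers":15},{"x":1.05,"y":0,"z":0,"wx":0,"wy":0,"wz":0,"fingers":15}]'
python3 -m pendant '[{"x":0.04,"y":0,"z":0,"wx":0,"wy":0,"wz":0,"fingers":15},{"x":0.08,"y":0,"z":0,"wx":0,"wy":0,"wz":0,"fingers":15},{"x":0.08,"y":0,"z":0,"wx":0,"wy":0,"wz":0,"fingers":15}]'
python3 -m pendant '[{"x":0.03,"y":0,"z":0,"wx":0,"wy":0,"wz":0,"fingers":15},{"x":0.05,"y":0,"z":0,"wx":0,"wy":0,"wz":0,"fingers":15},{"x":0.05,"y":0,"z":0,"wx":0,"wy":0,"wz":0,"fingers":15}]'
```

```text
time_s: 43.08
position: [606.9, -55.9, 246.6]
orientation: [1.546, 1.569, -0.235]
ft_force: [-0.0, -0.1, -2.2]
width: 24.8
time_s: 43.45
position: [606.1, -55.6, 240.2]
orientation: [-1.549, 1.57, 2.954]
ft_force: [-0.2, -0.6, -2.2]
width: 24.8
time_s: 43.82
position: [606.1, -55.7, 237.3]
orientation: [-1.49, 1.57, 3.012]
ft_force: [-0.5, 0.9, -2.6]
width: 25.0
```

```bash
python3 -m pendant '[{"x":0.03,"y":0,"z":0,"wx":0,"wy":0,"wz":0,"fingers":15},{"x":0.05,"y":0,"z":0,"wx":0,"wy":0,"wz":0,"fingers":15},{"x":0.05,"y":0,"z":0,"wx":0,"wy":0,"wz":0,"fingers":15}]'
python3 -m pendant '[{"x":0.03,"y":0,"z":0,"wx":0,"wy":0,"wz":0,"fingers":15},{"x":0.03,"y":0,"z":0,"wx":0,"wy":0,"wz":0,"fingers":15}]'
```

```text
time_s: 44.2
position: [606.1, -55.7, 234.3]
orientation: [-1.559, 1.57, 2.943]
ft_force: [0.2, 0.8, -2.5]
width: 25.0
time_s: 44.45
position: [606.1, -55.7, 232.5]
orientation: [-1.557, 1.57, 2.945]
ft_force: [0.7, 0.1, -2.5]
width: 25.1
```

```bash
python3 -m pendant '[{"x":0.03,"y":0,"z":0,"wx":0,"wy":0,"wz":0,"fingers":15},{"x":0.03,"y":0,"z":0,"wx":0,"wy":0,"wz":0,"fingers":15},{"x":0.03,"y":0,"z":0,"wx":0,"wy":0,"wz":0,"fingers":15}]'
python3 -m pendant '[{"x":0.03,"y":0,"z":0,"wx":0,"wy":0,"wz":0,"fingers":15},{"x":0.03,"y":0,"z":0,"wx":0,"wy":0,"wz":0,"fingers":15},{"x":0.03,"y":0,"z":0,"wx":0,"wy":0,"wz":0,"fingers":15}]'
```

```text
time_s: 44.82
position: [606.2, -55.7, 230.9]
orientation: [-1.29, 1.571, -3.071]
ft_force: [0.2, -0.4, -2.5]
width: 24.8
time_s: 45.2
position: [606.5, -55.7, 230.3]
orientation: [1.482, 1.57, -0.299]
ft_force: [-2.3, 1.6, 7.0]
width: 25.1
```

The lid has touched the threads with its origin at about 173 mm. I'll loosen to about 3 mm of play and lower the fingers 5 mm along the bar.

```bash
python3 -m pendant '[{"x":0,"y":0,"z":0,"wx":0,"wy":0,"wz":0,"fingers":34},{"x":0,"y":0,"z":0,"wx":0,"wy":0,"wz":0,"fingers":34},{"x":0.08,"y":0,"z":0,"wx":0,"wy":0,"wz":0,"fingers":34},{"x":0.08,"y":0,"z":0,"wx":0,"wy":0,"wz":0,"fingers":34}]'
python3 - <<'E'
from h import *
st=robot.read_state();print(st['torque'],st['joint_torque'][5],st['joint_positions'][5])
im,d=robot.get_image('scene');cv2.imwrite('pics/s3.png',cv2.resize(im[180:340,180:400,::-1],None,fx=3,fy=3))
c=cam('scene');P,u,v=cloud(c,d)
q=P[(np.hypot(P[:,0]-606,P[:,1]+56)<88)&(P[:,2]>190)&(P[:,2]<225)];print(len(q),np.percentile(q[:,2],[10,50,90]))
A=np.c_[q[:,:2]-[606,-56],np.ones(len(q))];m=np.ones(len(q),bool)
for _ in range(5):
    s=np.linalg.lstsq(A[m],q[m,2],rcond=None)[0];m=abs(A@s-q[:,2])<4
print('plane',s)
E
```

```text
time_s: 45.7
position: [605.8, -55.6, 223.3]
orientation: [-1.589, 1.569, 2.913]
ft_force: [0.7, 0.4, -1.0]
width: 29.1
[-0.01174324  0.01674072 -0.02236056] -0.0001061161424331658 1.5598248043490082
2462 [206.92710059 209.69793243 213.0008664 ]
plane [ 2.29130893e-03 -3.12561469e-03  2.09530201e+02]
```

View pics/s3.png

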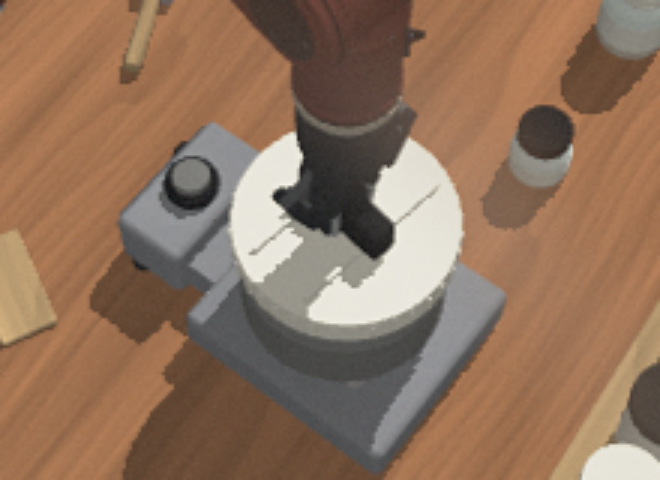

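The lid is level, top at 209.5 mm, so the origin is at about 171.5 mm. Turning it back anticlockwise with loose fingers.

```bash
cat >> h.py <<'E'
def lid(tag=None):
    st=robot.read_state();print('T',st['time_s'],'torque',np.round(st['torque'],2),'q6',round(st['joint_positions'][5],3),'F',np.round(st['ft_force'],1),'w',round(st['width'],1),'pos',np.round(st['position'],1))
    im,d=robot.get_image('scene');c=cam('scene');P,u,v=cloud(c,d)
    q=P[(np.hypot(P[:,0]-606,P[:,1]+56)<88)&(P[:,2]>185)&(P[:,2]<225)]
    A=np.c_[q[:,:2]-[606,-56],np.ones(len(q))];m=abs(q[:,2]-np.median(q[:,2]))<8
    for _ in range(6):
        s=np.linalg.lstsq(A[m],q[m,2],rcond=None)[0];m=abs(A@s-q[:,2])<4
    print('lid plane',s[:2].round(4),'top z',s[2].round(1),'origin',(s[2]-38).round(1))
    if tag: cv2.imwrite(f'pics/{tag}.png',cv2.resize(im[180:340,180:400,::-1],None,fx=3,fy=3))
E
python3 -m pendant '[{"x":0,"y":0,"z":0,"wx":-0.6,"wy":0,"wz":0,"fingers":34},{"x":0,"y":0,"z":0,"wx":-1.2,"wy":0,"wz":0,"fingers":34},{"x":0,"y":0,"z":0,"wx":-1.8,"wy":0,"wz":0,"fingers":34},{"x":0,"y":0,"z":0,"wx":-2.4,"wy":0,"wz":0,"fingers":34},{"x":0,"y":0,"z":0,"wx":-3,"wy":0,"wz":0,"fingers":34}]'
python3 -c "from h import *;lid('l1')"
```

```text
time_s: 46.38
position: [606.9, -56.0, 226.0]
orientation: [1.06, 1.569, -0.195]
ft_force: [-1.2, -0.4, 7.1]
width: 29.0
T 46.375 torque [ 0.01  0.29 -0.55] q6 1.034 F [-1.2 -0.4  7.1] w 29.0 pos [606.9 -56.  226. ]
lid plane [ 0.0007 -0.0019] top z 211.5 origin 173.5
```

```bash
python3 -m pendant '[{"x":0,"y":0,"z":0,"wx":-0.5,"wy":0,"wz":0,"fingers":34},{"x":0,"y":0,"z":0,"wx":-1,"wy":0,"wz":0,"fingers":34},{"x":0,"y":0,"z":0,"wx":-1.5,"wy":0,"wz":0,"fingers":34}]'
python3 -c "from h import *;lid()"
```

```text
time_s: 46.8
position: [607.2, -56.1, 227.3]
orientation: [0.801, 1.567, -0.193]
ft_force: [-3.3, 0.7, 12.1]
width: 28.7
T 46.8 torque [ 0.14  0.69 -0.91] q6 0.773 F [-3.3  0.7 12.1] w 28.7 pos [607.2 -56.1 227.3]
lid plane [-0.0015 -0.0014] top z 212.8 origin 174.8
```

```bash
python3 -m pendant '[{"x":0,"y":0,"z":0,"wx":-0.5,"wy":0,"wz":0,"fingers":34},{"x":0,"y":0,"z":0,"wx":-1,"wy":0,"wz":0,"fingers":34},{"x":0,"y":0,"z":0,"wx":-1.5,"wy":0,"wz":0,"fingers":34}]'
python3 -c "from h import *;lid()"
```

```text
time_s: 47.22
position: [606.6, -55.9, 225.2]
orientation: [0.522, 1.569, -0.209]
ft_force: [0.5, 0.2, 0.2]
width: 29.3
T 47.225 torque [-0.11 -0.16 -0.02] q6 0.51 F [0.5 0.2 0.2] w 29.3 pos [606.6 -55.9 225.2]
lid plane [-0.     -0.0015] top z 201.9 origin 163.9
```

It dropped about 11 mm, so the thread is engaged. I'll lower the fingers 7 mm to follow it, then screw forward.

```bash
python3 -m pendant '[{"x":0.06,"y":0,"z":0,"wx":0,"wy":0,"wz":0,"fingers":34},{"x":0.12,"y":0,"z":0,"wx":0,"wy":0,"wz":0,"fingers":34},{"x":0.12,"y":0,"z":0,"wx":0,"wy":0,"wz":0,"fingers":34}]'
python3 -c "from h import *;lid('l2')"
python3 -m pendant '[{"x":0,"y":0,"z":0,"wx":0.6,"wy":0,"wz":0,"fingers":34},{"x":0,"y":0,"z":0,"wx":1.2,"wy":0,"wz":0,"fingers":34},{"x":0,"y":0,"z":0,"wx":1.8,"wy":0,"wz":0,"fingers":34},{"x":0,"y":0,"z":0,"wx":2.4,"wy":0,"wz":0,"fingers":34},{"x":0,"y":0,"z":0,"wx":3,"wy":0,"wz":0,"fingers":34},{"x":0,"y":0,"z":0,"wx":3.6,"wy":0,"wz":0,"fingers":34}]'
python3 -c "from h import *;lid()"
```

```text
time_s: 47.65
position: [606.0, -55.8, 216.4]
orientation: [-2.489, 1.57, 3.06]
ft_force: [2.0, -0.8, -1.7]
width: 29.4
T 47.65 torque [-0.12 -0.13  0.01] q6 0.513 F [ 2.  -0.8 -1.7] w 29.4 pos [606.  -55.8 216.4]
lid plane [ 0.0016 -0.0013] top z 201.9 origin 163.9
time_s: 48.45
position: [605.7, -55.4, 216.4]
orientation: [-2.146, 1.569, 2.772]
ft_force: [1.1, -0.4, -1.2]
width: 29.2
T 48.45 torque [-0.04  0.    0.05] q6 1.145 F [ 1.1 -0.4 -1.2] w 29.2 pos [605.7 -55.4 216.4]
lid plane [0.0014 0.0002] top z 201.2 origin 163.2
```

View pics/l2.png

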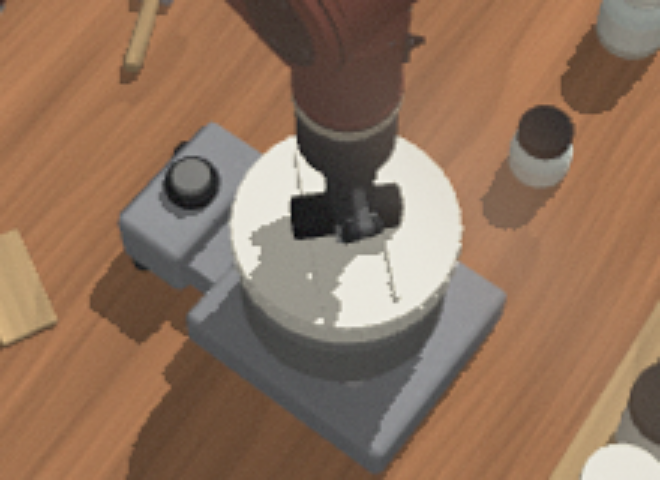

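```bash
python3 -m pendant '[{"x":0,"y":0,"z":0,"wx":0.6,"wy":0,"wz":0,"fingers":34},{"x":0,"y":0,"z":0,"wx":1.2,"wy":0,"wz":0,"fingers":34},{"x":0,"y":0,"z":0,"wx":1.8,"wy":0,"wz":0,"fingers":34},{"x":0,"y":0,"z":0,"wx":2.4,"wy":0,"wz":0,"fingers":34}]'
python3 -c "from h import *;lid('l3')"
```

```text
time_s: 49.0
position: [605.9, -55.5, 216.7]
orientation: [-1.751, 1.57, 2.749]
ft_force: [-0.4, 0.1, -1.6]
width: 28.9
T 49.0 torque [0.01 0.01 0.14] q6 1.562 F [-0.4  0.1 -1.6] w 28.9 pos [605.9 -55.5 216.7]
lid plane [ 0.001  -0.0019] top z 198.9 origin 160.9
```

View pics/l3.png

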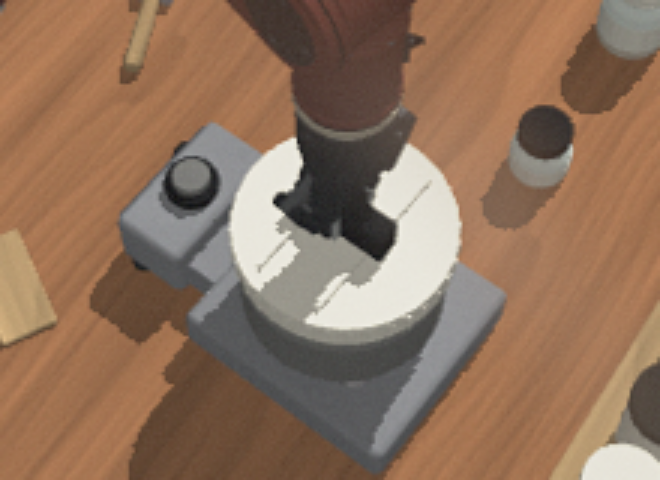

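```bash
python3 -m pendant '[{"x":0.02,"y":0,"z":0,"wx":0.5,"wy":0,"wz":0,"fingers":34},{"x":0.03,"y":0,"z":0,"wx":1,"wy":0,"wz":0,"fingers":34},{"x":0.04,"y":0,"z":0,"wx":1.5,"wy":0,"wz":0,"fingers":34},{"x":0.05,"y":0,"z":0,"wx":2,"wy":0,"wz":0,"fingers":34},{"x":0.05,"y":0,"z":0,"wx":2.5,"wy":0,"wz":0,"fingers":34}]'
python3 -c "from h import *;lid()"
python3 -m pendant '[{"x":0,"y":0,"z":0,"wx":0.4,"wy":0,"wz":0,"fingers":34},{"x":0,"y":0,"z":0,"wx":0.8,"wy":0,"wz":0,"fingers":34}]'
python3 -c "from h import *;lid()"
```

```text
time_s: 49.68
position: [606.4, -55.6, 214.4]
orientation: [2.385, 1.57, 0.168]
ft_force: [0.7, -0.7, 0.7]
width: 28.9
T 49.675 torque [ 0.02 -0.02  0.09] q6 1.996 F [ 0.7 -0.7  0.7] w 28.9 pos [606.4 -55.6 214.4]
lid plane [ 0.0014 -0.0032] top z 196.5 origin 158.5
time_s: 49.98
position: [606.0, -55.5, 213.8]
orientation: [-1.171, 1.57, 2.757]
ft_force: [0.8, 0.3, -1.1]
width: 28.9
T 49.975 torque [-0.01 -0.01  0.13] q6 2.134 F [ 0.8  0.3 -1.1] w 28.9 pos [606.  -55.5 213.8]
lid plane [0.0007 0.0029] top z 195.8 origin 157.8
```

```bash
python3 -m pendant '[{"x":0,"y":0,"z":0,"wx":0.4,"wy":0,"wz":0,"fingers":34},{"x":0,"y":0,"z":0,"wx":0.8,"wy":0,"wz":0,"fingers":34}]'
python3 -c "from h import *;lid()"
python3 -m pendant '[{"x":0,"y":0,"z":0,"wx":0.3,"wy":0,"wz":0,"fingers":34},{"x":0,"y":0,"z":0,"wx":0.5,"wy":0,"wz":0,"fingers":34}]'
python3 -c "from h import *;lid()"
```

```text
time_s: 50.28
position: [606.0, -55.6, 213.8]
orientation: [-0.992, 1.57, 2.796]
ft_force: [-0.0, 0.6, -1.5]
width: 28.9
T 50.275 torque [ 0.05 -0.04  0.14] q6 2.273 F [-0.   0.6 -1.5] w 28.9 pos [606.  -55.6 213.8]
lid plane [ 0.0024 -0.0023] top z 195.0 origin 157.0
time_s: 50.58
position: [606.0, -55.6, 213.8]
orientation: [-0.876, 1.57, 2.826]
ft_force: [0.4, 0.1, -1.7]
width: 29.1
T 50.575 torque [0.02 0.   0.06] q6 2.361 F [ 0.4  0.1 -1.7] w 29.1 pos [606.  -55.6 213.8]
lid plane [ 0.0013 -0.0015] top z 194.4 origin 156.4
```

```bash
python3 -m pendant '[{"x":0,"y":0,"z":0,"wx":0.25,"wy":0,"wz":0,"fingers":34},{"x":0,"y":0,"z":0,"wx":0.5,"wy":0,"wz":0,"fingers":34},{"x":0,"y":0,"z":0,"wx":0.5,"wy":0,"wz":0,"fingers":34}]'
python3 -c "from h import *;lid()"
python3 -m pendant '[{"x":0,"y":0,"z":0,"wx":0.2,"wy":0,"wz":0,"fingers":34},{"x":0,"y":0,"z":0,"wx":0.4,"wy":0,"wz":0,"fingers":34},{"x":0,"y":0,"z":0,"wx":0.4,"wy":0,"wz":0,"fingers":34}]'
python3 -c "from h import *;lid()"
```

```text
time_s: 51.0
position: [606.2, -55.7, 214.1]
orientation: [-0.548, 1.571, 3.066]
ft_force: [-1.1, -0.3, -0.0]
width: 29.3
T 51.0 torque [0.01 0.06 0.03] q6 2.448 F [-1.1 -0.3 -0. ] w 29.3 pos [606.2 -55.7 214.1]
lid plane [-0.0016 -0.0008] top z 194.1 origin 156.1
time_s: 51.42
position: [606.3, -55.7, 214.1]
orientation: [2.429, 1.571, -0.312]
ft_force: [0.1, -0.2, -0.7]
width: 29.3
T 51.425 torque [0.01 0.05 0.12] q6 2.52 F [ 0.1 -0.2 -0.7] w 29.3 pos [606.3 -55.7 214.1]
lid plane [ 0.002  -0.0017] top z 194.0 origin 156.0
```

```bash
python3 -m pendant '[{"x":0,"y":0,"z":0,"wx":0.2,"wy":0,"wz":0,"fingers":34},{"x":0,"y":0,"z":0,"wx":0.4,"wy":0,"wz":0,"fingers":34},{"x":0,"y":0,"z":0,"wx":0.4,"wy":0,"wz":0,"fingers":34}]'
python3 -c "from h import *;lid('l4')"
```

```text
time_s: 51.85
position: [606.4, -56.0, 214.3]
orientation: [1.653, 1.57, -1.157]
ft_force: [0.3, -1.1, 0.6]
width: 29.2
T 51.85 torque [-0.29 -0.06  1.23] q6 2.589 F [ 0.3 -1.1  0.6] w 29.2 pos [606.4 -56.  214.3]
lid plane [-0.0003 -0.001 ] top z 194.0 origin 156.0
```

The stop is reached at 1.23 N m and the lid has sunk 8 mm from the dropped position, so it's home. I'll ease off, open and rise clear.

```bash
python3 -m pendant '[{"x":0,"y":0,"z":0,"wx":-0.5,"wy":0,"wz":0,"fingers":34},{"x":0,"y":0,"z":0,"wx":-0.8,"wy":0,"wz":0,"fingers":50},{"x":0,"y":0,"z":0,"wx":-0.8,"wy":0,"wz":0,"fingers":60},{"x":0,"y":0,"z":0,"wx":-0.8,"wy":0,"wz":0,"fingers":60},{"x":-0.4,"y":0,"z":0,"wx":-0.8,"wy":0,"wz":0,"fingers":60},{"x":-1.2,"y":0,"z":0,"wx":-0.8,"wy":0,"wz":0,"fingers":60},{"x":-2,"y":0,"z":0,"wx":-0.8,"wy":0,"wz":0,"fingers":60},{"x":-2,"y":0,"z":0,"wx":-0.8,"wy":0,"wz":0,"fingers":60}]'
python3 - <<'E'
from h import *
lid('l5')
st=robot.read_state();c=cam('wrist',st)
im,d=robot.get_image('wrist');cv2.imwrite('pics/w21.png',im[:,:,::-1])
print(rows_for([431,-46,334],np.pi/2))
E
```

```text
time_s: 52.9
position: [608.4, -56.1, 340.0]
orientation: [2.478, 1.561, -0.194]
ft_force: [0.6, 0.4, -0.9]
width: 51.0
T 52.9 torque [-0.06  0.01  0.05] q6 2.451 F [ 0.6  0.4 -0.9] w 51.0 pos [608.4 -56.1 340. ]
lid plane [ 0.0013 -0.0014] top z 194.1 origin 156.1
{'x': np.float64(0.005), 'y': np.float64(-1.468), 'z': np.float64(2.533), 'wx': np.float64(-6.308), 'wy': np.float64(-0.003), 'wz': np.float64(-0.006)}
```

View pics/w21.png

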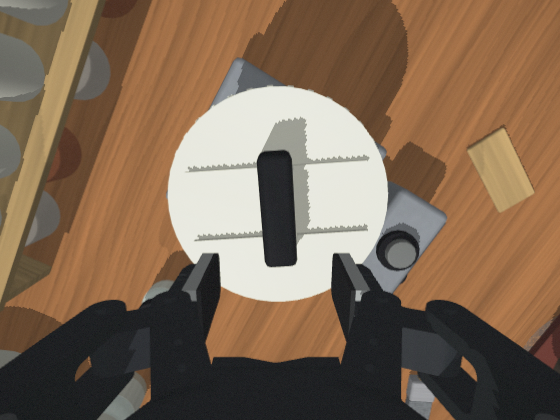

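View pics/l5.png

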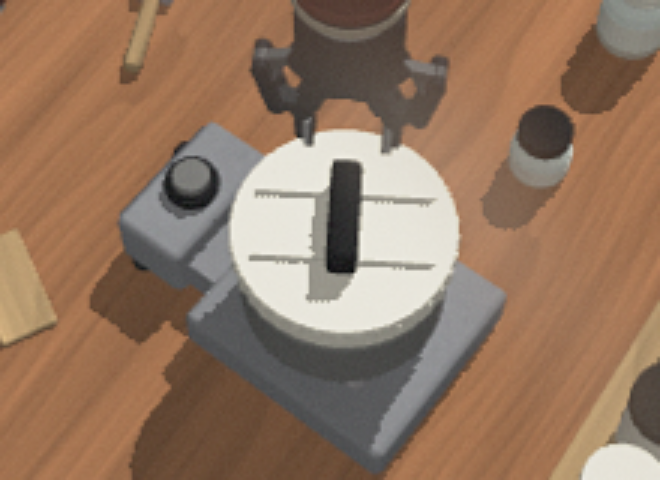

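```bash
python3 -m pendant '[{"x":0,"y":-0.2,"z":0.3,"wx":-1,"wy":0,"wz":0,"fingers":30},{"x":0,"y":-0.5,"z":0.8,"wx":-2,"wy":0,"wz":0,"fingers":0},{"x":0,"y":-0.8,"z":1.3,"wx":-3,"wy":0,"wz":0,"fingers":0},{"x":0,"y":-1.1,"z":1.8,"wx":-4,"wy":0,"wz":0,"fingers":0},{"x":0,"y":-1.3,"z":2.2,"wx":-5,"wy":0,"wz":0,"fingers":0},{"x":0,"y":-1.47,"z":2.53,"wx":-6,"wy":0,"wz":0,"fingers":0},{"x":0,"y":-1.47,"z":2.53,"wx":-7,"wy":0,"wz":0,"fingers":0},{"x":0,"y":-1.47,"z":2.53,"wx":-8,"wy":0,"wz":0,"fingers":0},{"x":0,"y":-1.47,"z":2.53,"wx":-9,"wy":0,"wz":0,"fingers":0},{"x":0,"y":-1.47,"z":2.53,"wx":-10,"wy":0,"wz":0,"fingers":0}]'
python3 -m pendant '[{"x":0,"y":0,"z":0,"wx":-1,"wy":0,"wz":0,"fingers":0},{"x":0,"y":0,"z":0,"wx":-2,"wy":0,"wz":0,"fingers":0},{"x":0,"y":0,"z":0,"wx":-3,"wy":0,"wz":0,"fingers":0},{"x":0,"y":0,"z":0,"wx":-4,"wy":0,"wz":0,"fingers":0},{"x":0,"y":0,"z":0,"wx":-5.3,"wy":0,"wz":0,"fingers":0},{"x":0,"y":0,"z":0,"wx":-5.3,"wy":0,"wz":0,"fingers":0},{"x":0,"y":0,"z":0,"wx":-5.3,"wy":0,"wz":0,"fingers":0}]'
python3 - <<'E'
from h import *
st=robot.read_state();c=cam('wrist',st)
im,d=robot.get_image('wrist');cv2.imwrite('pics/w22.png',im[:,:,::-1])
P,u,v=cloud(c,d);q=P[(np.hypot(P[:,0]-431,P[:,1]+46)<40)&(P[:,2]>88)&(P[:,2]<100)]
print(len(q),q.mean(0),cv2.minEnclosingCircle(q[:,:2].astype(np.float32)))
im2,d2=robot.get_image('scene');P,u,v=cloud(cam('scene'),d2);q=P[(np.hypot(P[:,0]-431,P[:,1]+46)<40)&(P[:,2]>88)&(P[:,2]<100)]
if len(q): print(len(q),q.mean(0),cv2.minEnclosingCircle(q[:,:2].astype(np.float32)))
print(st['joint_positions'].round(2),rows_for([431,-46,125],0))
E
```

```text
time_s: 54.25
position: [430.1, -45.7, 331.9]
orientation: [-2.532, 1.567, 2.831]
ft_force: [0.6, 0.1, -0.8]
width: -0.0
time_s: 55.12
position: [430.2, -45.7, 332.2]
orientation: [2.833, 1.567, 2.831]
ft_force: [0.1, 0.3, 0.0]
width: 0.2
1257 [432.12262295 -45.37619858  94.27488884] ((432.27056884765625, -46.10354232788086), 25.85826873779297)
128 [433.42883751 -47.28089539  94.08287824] ((434.0164489746094, -47.45561599731445), 24.28701400756836)
[-0.29 -0.3   1.86  0.    1.59 -0.29] {'x': np.float64(3.465), 'y': np.float64(-0.006), 'z': np.float64(0.016), 'wx': np.float64(-0.011), 'wy': np.float64(-0.012), 'wz': np.float64(-0.004)}
```

View pics/w22.png

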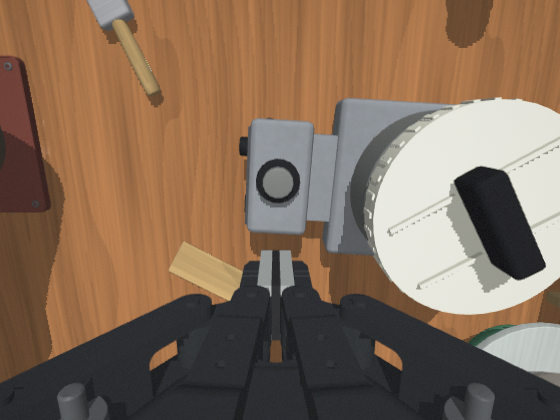

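The button centre is at (278,181), world (432,-46), and the lid is clear of the gripper. Descending onto the button.

```bash
python3 -m pendant '[{"x":0.8,"y":0,"z":0.02,"wx":0,"wy":0,"wz":0,"fingers":0},{"x":1.7,"y":0,"z":0.03,"wx":0,"wy":0,"wz":0,"fingers":0},{"x":2.6,"y":0,"z":0.03,"wx":0,"wy":0,"wz":0,"fingers":0},{"x":3.3,"y":0,"z":0.03,"wx":0,"wy":0,"wz":0,"fingers":0},{"x":3.65,"y":0,"z":0.03,"wx":0,"wy":0,"wz":0,"fingers":0},{"x":3.65,"y":0,"z":0.03,"wx":0,"wy":0,"wz":0,"fingers":0},{"x":3.65,"y":0,"z":0.03,"wx":0,"wy":0,"wz":0,"fingers":0},{"x":3.65,"y":0,"z":0.03,"wx":0,"wy":0,"wz":0,"fingers":0}]'
python3 -m pendant '[{"x":0.05,"y":0,"z":0,"wx":0,"wy":0,"wz":0,"fingers":0},{"x":0.1,"y":0,"z":0,"wx":0,"wy":0,"wz":0,"fingers":0},{"x":0.12,"y":0,"z":0,"wx":0,"wy":0,"wz":0,"fingers":0},{"x":0.12,"y":0,"z":0,"wx":0,"wy":0,"wz":0,"fingers":0}]'
```

```text
time_s: 56.22
position: [433.9, -46.2, 116.6]
orientation: [-0.288, 1.568, -0.289]
ft_force: [-0.3, 0.6, -0.1]
width: -0.1
time_s: 56.72
position: [432.6, -45.9, 107.7]
orientation: [2.828, 1.57, 2.827]
ft_force: [-0.4, -0.3, 0.1]
width: -0.0
```

```bash
python3 -m pendant '[{"x":0.05,"y":0,"z":0,"wx":0,"wy":0,"wz":0,"fingers":0},{"x":0.1,"y":0,"z":0,"wx":0,"wy":0,"wz":0,"fingers":0},{"x":0.1,"y":0,"z":0,"wx":0,"wy":0,"wz":0,"fingers":0}]'
python3 -m pendant '[{"x":0.05,"y":0,"z":0,"wx":0,"wy":0,"wz":0,"fingers":0},{"x":0.08,"y":0,"z":0,"wx":0,"wy":0,"wz":0,"fingers":0},{"x":0.08,"y":0,"z":0,"wx":0,"wy":0,"wz":0,"fingers":0}]'
```

```text
time_s: 57.1
position: [433.0, -46.0, 102.1]
orientation: [-0.341, 1.57, -0.342]
ft_force: [0.1, 0.1, 3.2]
width: -0.4
time_s: 57.48
position: [433.2, -46.0, 98.8]
orientation: [-0.802, 1.571, -0.802]
ft_force: [-7.3, 1.7, 18.5]
width: -0.1
```

```bash
python3 -m pendant '[{"x":0.02,"y":0,"z":0,"wx":0,"wy":0,"wz":0,"fingers":0},{"x":0.02,"y":0,"z":0,"wx":0,"wy":0,"wz":0,"fingers":0}]'
python3 -m pendant '[{"x":-0.2,"y":0,"z":0,"wx":0,"wy":0,"wz":0,"fingers":0},{"x":-0.6,"y":0,"z":0,"wx":0,"wy":0,"wz":0,"fingers":0},{"x":-1.4,"y":0,"z":0,"wx":0,"wy":0,"wz":0,"fingers":0},{"x":-2.2,"y":0,"z":0,"wx":0,"wy":0,"wz":0,"fingers":0},{"x":-3,"y":0,"z":0,"wx":0,"wy":0,"wz":0,"fingers":0},{"x":-3.8,"y":0,"z":0,"wx":0,"wy":0,"wz":0,"fingers":0},{"x":-3.8,"y":0,"z":0,"wx":0,"wy":0,"wz":0,"fingers":0},{"x":-3.8,"y":0,"z":0,"wx":0,"wy":0,"wz":0,"fingers":0}]'
python3 - <<'E'
from h import *
lid('l6')
st=robot.read_state();c=cam('wrist',st)
im,d=robot.get_image('wrist');P,u,v=cloud(c,d);q=P[(np.hypot(P[:,0]-432,P[:,1]+46)<12)];print('button z',np.median(q[:,2]))
im,d=robot.get_image('scene');cv2.imwrite('pics/s9.png',im[:,:,::-1])
E
```

```text
time_s: 57.72
position: [433.3, -46.1, 98.7]
orientation: [-1.186, 1.57, -1.186]
ft_force: [-11.7, 2.6, 29.2]
width: -0.2
time_s: 58.72
position: [432.4, -45.8, 322.9]
orientation: [2.859, 1.57, 2.859]
ft_force: [-0.4, -0.1, 0.0]
width: 0.3
T 58.725 torque [ 0.04  0.05 -0.01] q6 -0.287 F [-0.4 -0.1  0. ] w 0.3 pos [432.4 -45.8 322.9]
lid plane [ 0.0013 -0.0014] top z 194.1 origin 156.1
button z 366.7877869936544
```

View pics/s9.png

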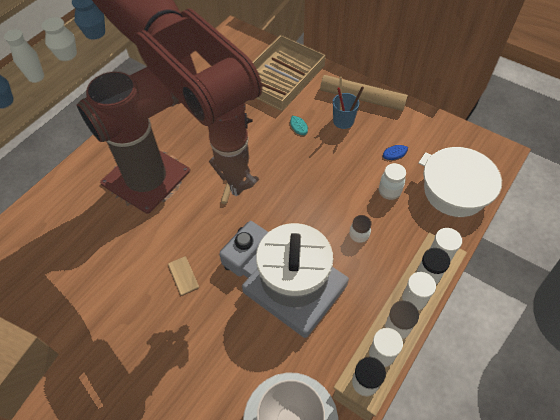

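Run:
```python
from h import *
for n in ('wrist','scene'):
    c=cam(n);im,d=robot.get_image(n);P,u,v=cloud(c,d);q=P[(np.hypot(P[:,0]-432,P[:,1]+46)<12)&(P[:,2]<130)];print(n,len(q),np.median(q[:,2]) if len(q) else None)
im,d=robot.get_image('top');cv2.imwrite('pics/t9.png',im[:,:,::-1])
```

```text
wrist 361 98.51985191438962
scene 51 94.93983946234516
```

View pics/t9.png

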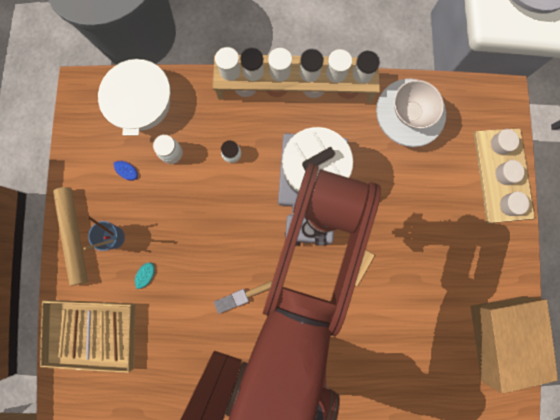

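The button is up, the lid is home, no white leaf remains on the table and the jars haven't moved. Handing in.

```bash
python3 -c "
from workcell import robot
print(robot.sign_off())"
```

```text
the job is handed in; nothing more can be done
None
```

I handed the job in at about 59 s. All four leaves on the table went into the bowl; the lid was set on, turned back, screwed home, and the start button pressed and released.

- **Leaves:** The four were leaf1, leaf2, leaf4 and one that is either leaf3 or leaf5; the measurements didn't settle which. They went into one stack, each let go only after it was down. The last top and scene pictures show no white leaf left on the table. The lid now covers the stack; I last saw it neat and whole just before closing.
- **Two snags with the leaves:** Leaf4 was knocked aside mid-run, so I measured it again before gripping it. My first grip on leaf2 missed because the fingers closed too high and pressed on it with about 28 N. It looked undamaged in the pictures, and the second grip held.
- **Lid:** The thread dropped about 11 mm when turned back. Turning forward sank the lid 7.9 mm to a clear stop at about 1.2 N m, and the lid is level.
- **Button:** It bottomed out under 18 to 29 N, and the cameras read it back up at about 95 and 98.5 mm. That is above the nominal 93 mm and the two disagree by about 3.5 mm, more than the stated 2 mm calibration error.
- **Lid height disagreement:** The camera put the lid's origin at 156.1 mm rather than 158 mm. It read about 2 mm low at the thread drop as well, so I take this as calibration offset.
- **Jars:** Both jars look unmoved in the pictures.

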